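# Nest a stainless bowl set in its sterilising basket

## Task

Make up the bowl set for the steriliser: stand the wide basin in the middle of the wire basket, then stand the bowl in the basin, the gallipot in the bowl and last the slim beaker in the gallipot, one at a time in that order, each upright, centred and flat on the floor of the one before. Set each down rather than dropping it, leave the finished set untouched in the basket, and do not push the white jar or the brush out of their places.

Things in the scene. Friction and masses are not known exactly. Their poses are not given: they have to be found in the camera images.
- basin_mid (a point): wide shallow round basin, stainless steel, loose, open upward: 176 mm across, 36 mm high, foot 146 mm across, 200 g; flat floor 3 mm thick, 138 mm across. Its rolled rim, 8 mm thick and 9 mm high at the very top (radius 80 to 88 mm), is there to pinch, one finger inside, one outside. Point: on the axis, half-way up (18 mm above the underside); z is the axis
- bowl_mid (a point): middle-sized round bowl, stainless steel, loose, open upward: 120 mm across, 50 mm high, foot 84 mm across, 130 g; flat floor 3 mm thick, 76 mm across. Rolled rim as on the basin, 8 mm thick, 9 mm high (radius 52 to 60 mm), to pinch. Nested, its rim is 17 mm above the basin's. Point: on the axis, half-way up (25 mm above the underside); z is the axis
- gallipot_mid (a point): gallipot, a straight-sided stainless steel cup, loose, open upward: 62 mm across at the rim, 54 mm at the foot, 64 mm high, 90 g, wall 4 mm, floor 3 mm; grip it across its outside near the rim. Nested, its rim is 17 mm above the bowl's. Point: on the axis, half-way up (32 mm above the underside); z is the axis
- beaker_mid (a point): slim stainless steel beaker, the narrowest and tallest piece, loose, open upward: 40 mm across at the rim, 34 mm at the foot, 86 mm high, 60 g, wall 4 mm; grip it across its outside near the rim. Nested, its rim is 25 mm above the gallipot's. Point: on the axis, half-way up (43 mm above the underside); z is the axis
- basket_floor (a point): the square wire sterilising basket of stainless steel, 236 mm by 236 mm, fixed to the bench, walls 40 mm high, inside 228 mm by 228 mm. The point is the centre of its floor, on the surface things stand on (6 mm above the bench); z is up, x and y run along its walls.
- jar_mid (a point): a bystander to leave alone: a small closed white plastic jar with a blue lid, 43 mm across, 55 mm high, loose. It stands among the set's pieces. The point is half-way up (27.5 mm above the bench).
- brush: a bystander to leave alone: a white plastic cleaning brush, 155 mm long, 16 mm wide, 23 mm high, loose, beyond the pieces, in front of the pouch sealer. Origin near the middle of its underside; its length runs along its x.
Things that resemble listed ones, but are neither listed nor needed, are in the scene too. Leave any brown look-alike of the part that bears basin_mid alone.

How it is judged:
By the outcome, as a careful person would: the job done as asked, in the order asked, and still so for the second after the job is handed in, with the robot touching nothing.
It also fails if it takes over 125 s, if anything falls off the work surface, if the arm or the gripper's body presses on something with over 40 N, if the wrist force passes 120 N, or if a joint passes its speed limit or range.

## Robot

A 6-joint arm with a two-finger parallel gripper is mounted at the origin on the work surface. World frame = base frame: x ahead of the robot, y to its left, z up, the work surface at z = 0. Lengths are in m, angles in rad, forces in N, time in s.
With the tool pointing down it reaches from about 0.35 to 0.775 m from the base axis. Payload 5.5 kg.
Tool frame: the origin (TCP) lies between the finger pads; the fingertips stand env.nose_length ahead of it and the grasp point (between the pads) lies 8 mm behind it (env.nose_length is the distance from the TCP to the fingertips, in m); z points along the fingers, y is the direction in which the jaws open and shut (so a half turn about z gives the same grasp; the last joint's range is limited). The gripper opens to 85 mm and grips with 20 to 120 N. Pads are 22 mm wide; open, the fingers measure 114 mm over their backs; the gripper's body (76 mm by 85 mm) begins 54 mm behind the grasp point. The pads swing forward as they close: fully open they stand 13 mm farther back than shut.
Start: joints at [-1.399, 0.313, 0.046, 1.304, 0, 1.431], TCP at [0.176, -0.547, 0.242] pointing down, gripper open.
Joint ranges: [-2.76, 2.76], [-0.86, 1.69], [-1.03, 1.26], [-2.2, 2.34], [-1.47, 1.5], [-3.14, 3.14]. Speed limits (rad/s): [2.57, 2.57, 3.14, 3.14, 3.14, 3.14].

## Interface

Orientations are given as a unit quaternion [w, x, y, z].
In Python, from workcell import env gives the robot as it stands. The module is installed in compiled form; this text tells all that it offers.
- The arm moves only by the shell command python3 -m creep 'ROWS' [FORCE]. ROWS is a JSON object of lists of equal length, an entry for each row: "hand": the finger opening in mm, from 0 to 85.4; "delta_pos": the shift along the tool's x, y, z scaled (see below), a list of three; "turn": the turn about the tool's z scaled (see below). In form: {"hand": [hand, ...], "delta_pos": [[dx, dy, dz], ...], "turn": [turn, ...]}. A call has exactly 5 rows; each row shifts and turns the commanded pose from where the row before left it, along the tool's axes as they then stand; what a row does not reach is not made up. The controller multiplies each number of a shift by 0.8 m and each number of a turn by 5 degrees. A row lasts 1/12 s, in which the tool goes at most 41.7 mm and 7.16 degrees, less where a joint would pass 70% of its speed; a pose out of reach is approached as far as the arm can. A call with a number of a shift or a turn outside -1 to 1 is refused whole. A call with a gripper value outside its range is refused whole. The fingers move at their own pace and stop on an object; FORCE is the grip in N (left out, the last holds). Time passes only in rows, so rows that do not move let the fingers close, or fill a call up. It gives the time, the measured TCP pose, the force and the opening at its end, in the units of the state.
- env.get_state(): the state, without advancing time (a new reading comes with each control period).
- env.read_camera(name): name is "scene" or "top"; returns a dict with "pixels" (384x512x3 uint8, red, green, blue), "depth" (384x512 float32, m along the optical axis (not along the pixel's ray), 0 where there is no reading), "fx", "fy", "cx", "cy" (pixels), "origin" and "orientation" of the camera in the world. Camera axes: x right, y down, z forward; pixel columns grow to the right and rows downward; lengths in m; the calibration is good to about 2 mm. A picture is of the moment at which its call begins.
- env.hand_in(): hands the job in, once; it reports no verdict.
Trained networks look in the newest picture that a camera, given by its name, has taken for a name from the list of things; names that differ only in an ending like _2 or _b are one class to them, and where a whole thing is asked for, a point or a joint stands for the part that bears it (a point fixed in the world has none). Each returns a list of dicts, best first, with "score" (0 to 1); they miss things now and then, are a little off and sometimes report something else, mostly with a low value. They report only what shows in the picture. A call takes as long as a camera call. They do not tell look-alikes from the thing itself.
- env.find_in(camera, target): "location" ([row, column] in pixels, amid what is visible of it).
- env.pinpoint(camera, target): "location" ([row, column] in pixels: a listed point, or the origin of a listed thing).
The state is a dict: "clock": time; "joint_pos": joint angles; "qvel": joint speeds; "tau": joint torques, N m; "tcp_pos": TCP position; "orientation": TCP orientation; "wrist_force": force on the tool from outside, world axes, zero at the start; "ft_torque": the same for the moment, N m; "finger_gap": finger opening in m.
Only numpy, scipy, OpenCV 4.12 (cv2) and the standard library are available. Lean on these libraries where they do the work, as an engineer would, in place of code of your own. Each camera call takes 0.05 s, during which the arm holds its last target.

## Working session

There is one attempt and no reset: what is moved stays moved. The work goes in short steps, Python scripts to look and compute and a shell command to move; the robot and the scene stay as the last step left them, time stands still between calls to the robot, and variables do not carry over. Pictures are saved under pics/ and viewed, and the job is handed in when it is done.

```bash
mkdir -p pics
cat > h.py <<'E'
import numpy as np, cv2
from workcell import env
from scipy.spatial.transform import Rotation as R
def cam(n):
    c=env.read_camera(n); return c
def RT(c):
    q=c["orientation"]; return R.from_quat([q[1],q[2],q[3],q[0]]).as_matrix(), np.array(c["origin"])
def cloud(c):
    d=c["depth"]; v,u=np.mgrid[:d.shape[0],:d.shape[1]]
    P=np.stack([(u-c["cx"])/c["fx"]*d,(v-c["cy"])/c["fy"]*d,d],-1)
    m,o=RT(c); W=P@m.T+o; W[d==0]=np.nan; return W
def ray(c,row,col,z):
    m,o=RT(c); r=m@np.array([(col-c["cx"])/c["fx"],(row-c["cy"])/c["fy"],1]); t=(z-o[2])/r[2]; return o+t*r
def save(n,img,s=None):
    im=cv2.cvtColor(img,cv2.COLOR_RGB2BGR)
    if s: im=cv2.resize(im,None,fx=s,fy=s,interpolation=cv2.INTER_CUBIC)
    cv2.imwrite("pics/"+n+".png",im)
E
python3 - <<'E'
from h import *
hs={"basin_mid":.018,"bowl_mid":.025,"gallipot_mid":.032,"beaker_mid":.043,"basket_floor":.006,"jar_mid":.0275,"brush":0}
s=env.get_state(); print(s, env.nose_length)
for n in ["scene","top"]:
    c=cam(n); save(n+"0",c["pixels"],1.5); np.savez(n+"0.npz",**c)
    print(n,c["origin"],c["orientation"],c["fx"],c["cx"],c["cy"])
    for t in hs:
        for d in env.pinpoint(n,t)[:4]:
            print(t,np.round(d["location"],1),round(d["score"],2),np.round(ray(c,*d["location"],hs[t]),4))
print(env.get_state()["clock"])
E
```

```text
{'clock': 0.0, 'joint_pos': array([-1.39859765e+00,  3.13999409e-01,  4.50194630e-02,  1.30357958e+00,
        2.16357333e-05,  1.43120125e+00]), 'qvel': array([ 0.00160113, -0.0002789 , -0.00055311, -0.00059483,  0.0008816 ,
        0.00249895]), 'tau': array([ 7.92807987e-04, -4.80628145e+01,  2.98533118e+01,  1.92898972e-02,
       -5.17906426e-05,  3.46697220e-06]), 'tcp_pos': array([ 0.17631025, -0.54681663,  0.24142595]), 'orientation': array([-8.81658312e-04,  9.87872290e-01,  1.55266095e-01, -3.55459017e-06]), 'wrist_force': array([-0.3970279 , -0.06446396, -0.17161547]), 'ft_torque': array([-0.02176671,  0.04366558,  0.01339572]), 'finger_gap': 0.08528825096936386} 0.011
scene [ 1.06684474 -0.29522567  0.87182783] [-0.26736702  0.81767749  0.48290246 -0.16347358] 359.738612172523 253.52810241128117 193.08271982068288
basin_mid [109.5 292. ] 0.96 [0.25   0.2993 0.018 ]
basin_mid [163.8 350.1] 0.78 [0.5554 0.3208 0.018 ]
bowl_mid [251.2 267.2] 0.75 [ 0.6963 -0.0604  0.025 ]
gallipot_mid [209. 235.] 0.62 [ 0.5411 -0.0756  0.032 ]
beaker_mid [205.5 288.6] 0.57 [0.6102 0.0578 0.0
[... 199 characters left out ...]
8 0.0388 0.    ]
top [0.3947181  0.01991906 1.32113908] [-0.03661748  0.71590541 -0.69584508  0.04402535] 472.09782674809463 244.9011208411343 192.12728971519414
basin_mid [299.9 133.8] 0.83 [0.2427 0.3001 0.018 ]
basin_mid [188.1 132.9] 0.77 [0.5464 0.3191 0.018 ]
bowl_mid [138.2 267.2] 0.76 [ 0.6973 -0.0499  0.025 ]
gallipot_mid [191.9 277.4] 0.59 [ 0.5459 -0.0809  0.032 ]
gallipot_mid [188.4 355.7] 0.29 [ 0.5619 -0.2969  0.032 ]
beaker_mid [164.1 229.9] 0.56 [0.6175 0.0518 0.043 ]
beaker_mid [187.5 134. ] 0.3 [0.5453 0.3105 0.043 ]
basket_floor [192.5 358.9] 0.56 [ 0.5539 -0.3123  0.006 ]
jar_mid [228.9 220.4] 0.68 [0.4401 0.0725 0.0275]
brush [105.9 235. ] 0.73 [0.795  0.0436 0.    ]
0.8
```

View pics/scene0.png

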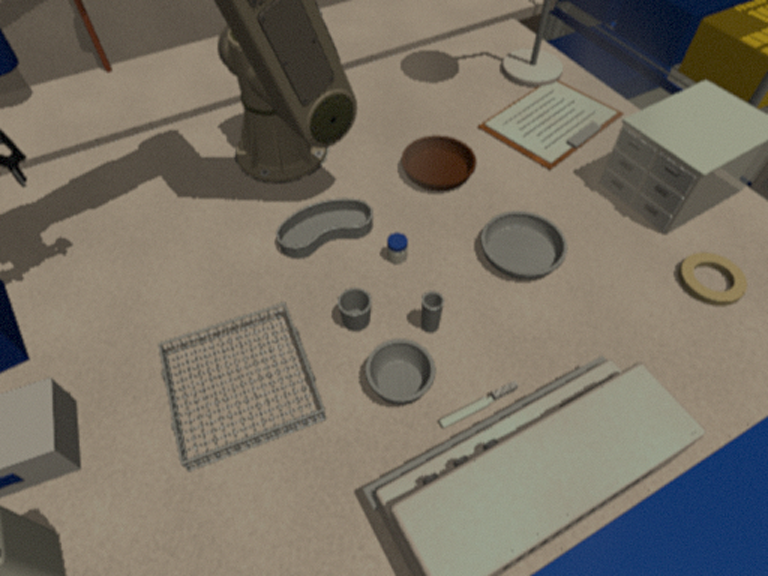

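View pics/top0.png

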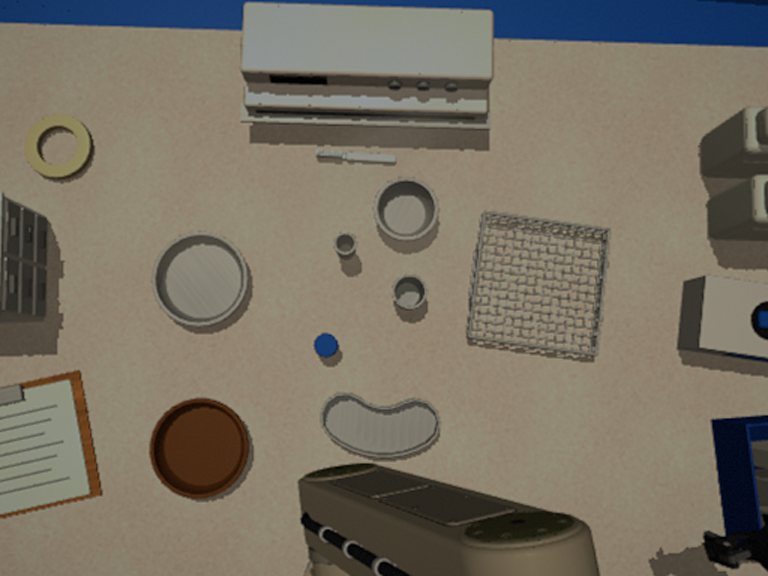

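The pictures show the steel basin at top (188,133) and the brown look-alike at (300,134). The bowl is at (138,267), the gallipot at (192,277), the beaker at (164,230), the jar at (229,220), the brush at (106,235) and the basket centre at about (191,359). The kidney dish at (283,253) and the tape ring at (97,39) are distractors. For the basin, the candidates are the brown one (300,134) and the steel one (188,133), and I choose the steel one. Next I'll check it in a close crop and measure precisely.

```bash
cat > fit.py <<'E'
from h import *
from scipy.optimize import least_squares
def fitrim(W,xy,r_out,h,z0=0,band=.006,search=.03,rmin=0.0):
    d=np.hypot(W[...,0]-xy[0],W[...,1]-xy[1])
    m=(d<r_out+search)&(np.abs(W[...,2]-(z0+h))<band)&(d>rmin)
    P=W[m]; 
    if len(P)<8: return None
    return P
def circ(P,r):
    f=lambda p:np.hypot(P[:,0]-p[0],P[:,1]-p[1])-r
    x=least_squares(f,P[:,:2].mean(0),loss="soft_l1",f_scale=.002).x
    return x,np.sqrt(np.mean(f(x)**2)),np.median(P[:,2]),len(P)
E
python3 - <<'E'
from fit import *
ob={"basin":((.55,.32),.084,.036),"bowl":((.697,-.055),.056,.05),"galli":((.544,-.078),.029,.064),"beaker":((.613,.055),.018,.086),"jar":((.44,.07),.0,.055),}
for n in ["scene","top"]:
    c=dict(np.load(n+"0.npz")); W=cloud(c)
    b=W[(np.abs(W[...,0]-.45)<.03)&(np.abs(W[...,1]+.0)<.02)]; print(n,"table z",np.nanmedian(b[:,2]))
    for k,(xy,r,h) in ob.items():
        P=fitrim(W,xy,r,h,band=.005)
        if P is None: print(k,None);continue
        if r>0: print(k,[np.round(a,4) for a in circ(P,r)], "ext",np.round([P[:,0].min(),P[:,0].max(),P[:,1].min(),P[:,1].max()],4))
        else: print(k,P.mean(0),len(P))
    # basket top
    m=(np.abs(W[...,0]-.555)<.16)&(np.abs(W[...,1]+.312)<.16)&(W[...,2]>.034)&(W[...,2]<.06)
    P=W[m][:,:2].astype(np.float32); print("basket",cv2.minAreaRect(P),np.nanmedian(W[m][:,2]),len(P))
c=dict(np.load("top0.npz")); save("crop0",c["pixels"][130:350,70:200],3); 
save("crop1",c["pixels"][90:260,200:420],3.5)
E
```

```text
scene table z -0.0005526737237786516
basin [array([0.5547, 0.3115]), np.float64(0.0028), np.float64(0.0349), np.int64(411)] ext [0.4674 0.6417 0.2242 0.4003]
bowl [array([ 0.6931, -0.0616]), np.float64(0.0025), np.float64(0.0492), np.int64(425)] ext [ 0.6318  0.7524 -0.1208 -0.003 ]
galli [array([ 0.5385, -0.0696]), np.float64(0.0016), np.float64(0.063), np.int64(122)] ext [ 0.5076  0.569  -0.1    -0.0383]
beaker [array([0.6185, 0.0476]), np.float64(0.0017), np.float64(0.0851), np.int64(76)] ext [0.5981 0.6387 0.0277 0.0685]
jar [0.44047638 0.07652071 0.05441863] 120
basket ((0.5641834139823914, -0.30881595611572266), (0.2430771142244339, 0.23817342519760132), 83.30670166015625) 0.03976744042662461 747
top table z -0.0008006192224354614
basin [array([0.5511, 0.3166]), np.float64(0.0025), np.float64(0.035), np.int64(545)] ext [0.4649 0.6369 0.23   0.4039]
bowl [array([ 0.6894, -0.0564]), np.float64(0.0024), np.float64(0.0488), np.int64(353)] ext [ 0.6304  0.7494 -0.1144  0.0018]
galli [array([ 0.5354, -0.0644]), np.float64(0.0015), np.float64(0.0628), np.int64(114)] ext [ 0.5062  0.5663 -0.094  -0.0345]
beaker [array([0.6156, 0.0528]), np.float64(0.0014), np.float64(0.0847), np.int64(74)] ext [0.5963 0.6351 0.0346 0.0721]
jar [0.43683185 0.08070868 0.05443762] 169
basket ((0.561922013759613, -0.30535656213760376), (0.24564127624034882, 0.23740263283252716), 83.57605743408203) 0.03920632077438335 637
```

```bash
python3 -c "
import cv2,numpy as np
a=cv2.imread('pics/crop0.png');b=cv2.imread('pics/crop1.png');a=cv2.resize(a,(300,500));b=cv2.resize(b,(500,386));o=np.zeros((500,800,3),np.uint8);o[:,:300]=a;o[:386,300:]=b;cv2.imwrite('pics/crops.png',o)"
```

```text
(no output)
```

View pics/crops.png

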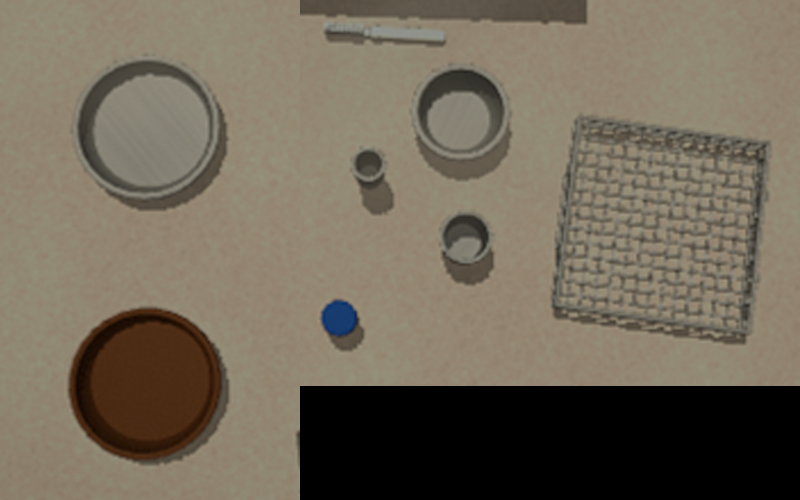

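The crop confirms it: the steel basin is the upper left one, and the lower one is brown and to be left alone. The two cameras differ by about 6 mm, so I'll use their mean and then calibrate against the known TCP. The plan is to pinch the basin rim on the robot-facing side, along the basket's diagonal. First I turn the tool.

```bash
cat > go.py <<'E'
import sys
from h import *
def go(x,y,z,psi=None,q=True):
    s=env.get_state(); p=s["tcp_pos"]; qq=s["orientation"]
    m=R.from_quat([qq[1],qq[2],qq[3],qq[0]]).as_matrix()
    ps=np.degrees(np.arctan2(m[1,0],m[0,0]))
    d=m.T@(np.array([x,y,z])-p)/.8
    n=np.linalg.norm(d)/.052
    print("tcp",np.round(p,4),"psi",round(ps,2),"tilt",np.round(m[:2,2],4),"gap",round(s["finger_gap"]*1e3,1),"F",np.round(s["wrist_force"],1),"q",np.round(s["joint_pos"],2),"t",s["clock"])
    print("units total",np.round(d,4),"min rows",round(n,1),"turn units",None if psi is None else round(((ps-psi+180)%360-180)/5,2))
if __name__=="__main__":
    a=list(map(float,sys.argv[1:])); go(*a)
E
T='{"hand":[30,30,30,30,30],"delta_pos":[[0,0,0],[0,0,0],[0,0,0],[0,0,0],[0,0,0]],"turn":[-0.88,-0.88,-0.88,-0.88,-0.88]}'
python3 -m creep '{"hand":[30,30,30,30,30],"delta_pos":[[0,0,0],[0,0,0],[0,0,0],[0,0,0],[0,0,0]],"turn":[-0.88,-0.88,-0.88,-0.88,-0.88]}' 100
python3 -m creep '{"hand":[30,30,30,30,30],"delta_pos":[[0,0,0],[0,0,0],[0,0,0],[0,0,0],[0,0,0]],"turn":[-0.88,-0.88,-0.88,-0.88,-0.88]}'
python3 go.py 0.45 -0.25 0.2 128.5
```

```text
clock: 1.22
tcp_pos: [0.1764, -0.5473, 0.2423]
orientation: [0.0, 0.939, 0.343, -0.0]
wrist_force: [0.3, 0.4, 0.1]
finger_gap: 0.0301
clock: 1.63
tcp_pos: [0.1764, -0.5473, 0.2423]
orientation: [0.0, 0.857, 0.516, -0.0]
wrist_force: [-0.7, -0.3, -0.4]
finger_gap: 0.03
tcp [ 0.1764 -0.5473  0.2423] psi 62.08 tilt [ 0.     -0.0001] gap 30.0 F [-0.7 -0.3 -0.4] q [-1.4   0.31  0.05  1.3  -0.    0.66] t 1.6333
units total [0.4886 0.1282 0.0529] min rows 9.8 turn units -13.28
```

```bash
python3 -m creep '{"hand":[30,30,30,30,30],"delta_pos":[[0,0,0],[0,0,0],[0,0,0],[0,0,0],[0,0,0]],"turn":[-0.885,-0.885,-0.885,-0.885,-0.885]}' >/dev/null
python3 -m creep '{"hand":[30,30,30,30,30],"delta_pos":[[0,0,0],[0,0,0],[0,0,0],[0,0,0],[0,0,0]],"turn":[-0.885,-0.885,-0.885,-0.885,-0.885]}'>/dev/null
python3 -m creep '{"hand":[30,30,30,30,30],"delta_pos":[[0,0,0],[0,0,0],[0,0,0],[0,0,0],[0,0,0]],"turn":[-0.885,-0.885,-0.885,-0.885,-0.885]}'
python3 go.py 0.45 -0.25 0.2 128.5
```

```text
clock: 2.88
tcp_pos: [0.1764, -0.5473, 0.2424]
orientation: [0.0, 0.435, 0.901, -0.0]
wrist_force: [0.1, 0.6, -0.0]
finger_gap: 0.03
tcp [ 0.1764 -0.5473  0.2424] psi 128.46 tilt [ 0.     -0.0002] gap 30.0 F [ 0.1  0.6 -0. ] q [-1.4   0.31  0.05  1.3  -0.   -0.5 ] t 2.8833
units total [0.0783 0.499  0.0529] min rows 9.8 turn units -0.01
```

```bash
python3 -m creep '{"hand":[30,30,30,30,30],"delta_pos":[[0.008,0.05,0.005],[0.008,0.05,0.005],[0.008,0.05,0.005],[0.008,0.05,0.005],[0.008,0.05,0.005]],"turn":[0,0,0,0,0]}' >/dev/null
python3 -m creep '{"hand":[30,30,30,30,30],"delta_pos":[[0.008,0.05,0.005],[0.008,0.05,0.005],[0.008,0.05,0.005],[0.008,0.05,0.005],[0.008,0.05,0.005]],"turn":[0,0,0,0,0]}' >/dev/null
python3 -m creep '{"hand":[30,30,30,30,30],"delta_pos":[[0.031,0.029,0],[0.031,0.029,0],[0.031,0.029,0],[0.031,0.029,0],[0.031,0.029,0]],"turn":[0,0,0,0,0]}'
python3 -m creep '{"hand":[30,30,30,30,30],"delta_pos":[[0.031,0.029,0],[0.031,0.029,0],[0.031,0.029,0],[0.031,0.029,0],[0.031,0.029,0]],"turn":[0,0,0,0,0]}'
python3 go.py 0.487 0.262 0.1 128.5
```

```text
clock: 4.13
tcp_pos: [0.4653, -0.0786, 0.2024]
orientation: [0.0, 0.437, 0.9, -0.0]
wrist_force: [0.7, 0.4, -0.1]
finger_gap: 0.0303
clock: 4.55
tcp_pos: [0.4796, 0.0906, 0.2026]
orientation: [0.0, 0.436, 0.9, 0.0]
wrist_force: [0.3, 0.1, 1.0]
finger_gap: 0.0303
tcp [0.4796 0.0906 0.2026] psi 128.24 tilt [ 0.0008 -0.0001] gap 30.3 F [0.3 0.1 1. ] q [ 0.02  0.16 -0.25  1.16 -0.    0.93] t 4.55
units total [0.1626 0.1398 0.1282] min rows 4.8 turn units -0.05
```

```bash
python3 -m creep '{"hand":[30,30,30,30,30],"delta_pos":[[0.036,0.031,0.028],[0.036,0.031,0.028],[0.036,0.031,0.028],[0.036,0.031,0.028],[0,0,0]],"turn":[0,0,0,0,0]}'
python3 - <<'E'
from fit import *
for n in ["top","scene"]:
    c=cam(n); save(n+"1",c["pixels"][:,:400] if n=="top" else c["pixels"],1.5); np.savez(n+"1.npz",**c)
    W=cloud(c); P=fitrim(W,(.553,.314),.084,.036,band=.005)
    print(n,circ(P,.084))
E
python3 go.py 0.487 0.262 0.1 128.5
```

```text
clock: 4.97
tcp_pos: [0.4835, 0.237, 0.1136]
orientation: [-0.002, 0.434, 0.901, -0.001]
wrist_force: [-0.3, 0.1, -0.6]
finger_gap: 0.0299
top (array([0.55030937, 0.31690878]), np.float64(0.0023972520354738572), np.float64(0.03467404494877957), 174)
scene (array([0.55476304, 0.31142698]), np.float64(0.002915512008020996), np.float64(0.03477501544997508), 415)
tcp [0.4848 0.2335 0.1164] psi 128.42 tilt [-0.0024 -0.0011] gap 29.9 F [-0.5  0.   0.8] q [ 0.3   0.32 -0.27  0.99 -0.    1.2 ] t 5.0667
units total [0.0262 0.0244 0.0204] min rows 0.8 turn units -0.02
```

View pics/top1.png

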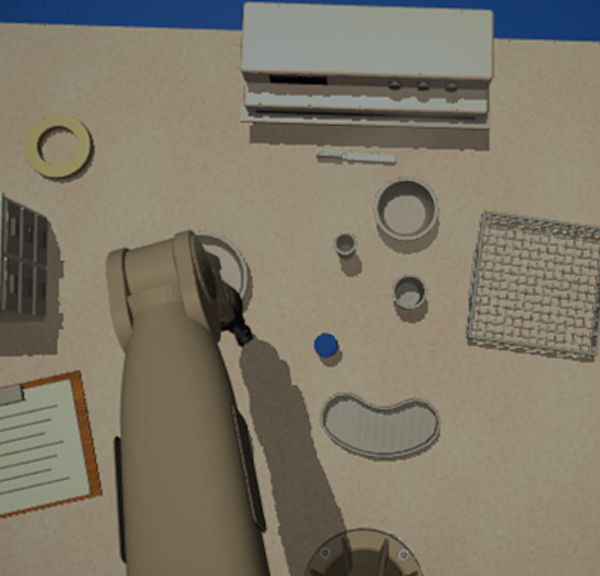

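View pics/scene1.png

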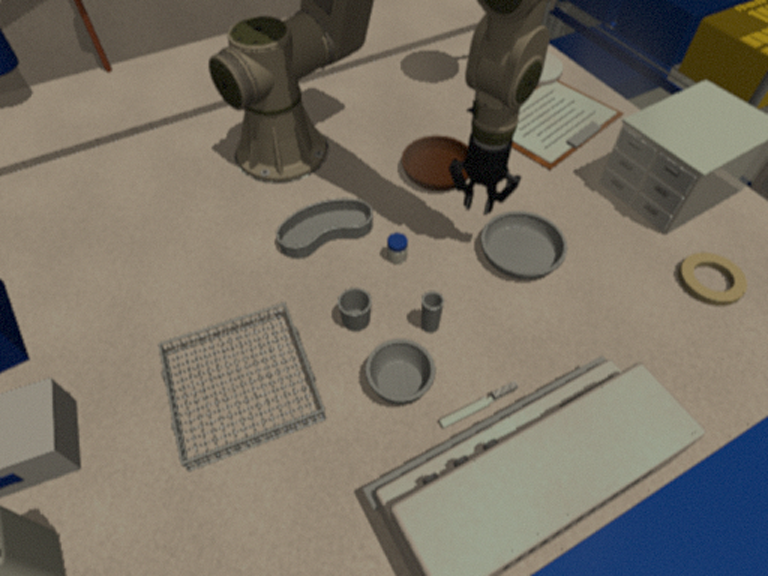

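```bash
python3 -m creep '{"hand":[30,30,30,30,30],"delta_pos":[[0.013,0.012,0.01],[0.013,0.012,0.01],[0,0,0],[0,0,0],[0,0,0]],"turn":[0,0,0,0,0]}'
python3 - <<'E'
from fit import *
c=cam("scene"); np.savez("scene2.npz",**c); W=cloud(c)
s=env.get_state(); p=s["tcp_pos"]; print(p)
d=W-p
ps=np.radians(128.5); x=d[...,0]*np.cos(ps)+d[...,1]*np.sin(ps); y=d[...,0]*np.sin(ps)-d[...,1]*np.cos(ps); z=-d[...,2]
m=(np.abs(x)<.03)&(np.abs(y)<.05)&(z>-.03)&(z<.03)
ii=np.argwhere(m)
for sgn in (-1,1):
    k=m&(y*sgn>0)
    if k.sum(): print(sgn,k.sum(),"x",np.round(np.percentile(x[k],[2,50,98]),4),"y",np.round(np.percentile(y[k],[2,25,50,75,98]),4),"zmax",np.round(np.percentile(z[k],[50,90,98,100]),4))
r0,c0=ii.min(0);r1,c1=ii.max(0);print(r0,c0,r1,c1)
save("scene2c",c["pixels"][r0-40:r1+60,c0-50:c1+80],5)
E
python3 go.py 0.487 0.262 0.1 128.5
```

```text
clock: 5.48
tcp_pos: [0.4884, 0.2602, 0.1018]
orientation: [0.0, 0.437, 0.9, -0.0]
wrist_force: [-0.5, -0.2, -0.0]
finger_gap: 0.0298
[0.48840097 0.26015208 0.10195059]
-1 49 x [-0.0141 -0.0093  0.0071] y [-0.028  -0.0238 -0.0185 -0.016  -0.015 ] zmax [-0.0126  0.0017  0.008   0.0094]
1 42 x [-0.014  -0.0108 -0.0045] y [0.0149 0.0178 0.0209 0.0247 0.0283] zmax [-0.0087  0.002   0.0065  0.0087]
129 316 144 336
tcp [0.4884 0.2602 0.102 ] psi 128.2 tilt [ 0.0004 -0.0002] gap 29.9 F [0.5 1.  0.3] q [ 0.34  0.35 -0.25  0.96 -0.    1.25] t 5.5333
units total [0.0029 0.0001 0.0024] min rows 0.1 turn units -0.06
```

View pics/scene2c.png

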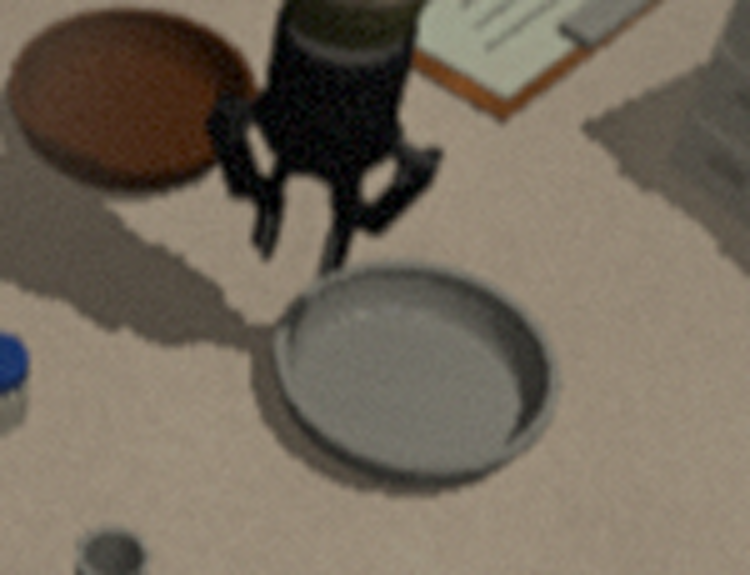

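The scene camera shows the fingertips centred on the TCP along the jaw axis to within 1 mm, with the tips about 10 mm below the TCP. I'll trust the scene camera, which puts the basin centre at (0.5547, 0.3115). Next I descend and pinch.

```bash
python3 -m creep '{"hand":[30,30,30,30,30],"delta_pos":[[0,0,0.028],[0,0,0.028],[0,0,0.018],[0,0,0.009],[0,0,0]],"turn":[0,0,0,0,0]}'
python3 -m creep '{"hand":[30,0,0,0,0],"delta_pos":[[0,0,0],[0,0,0],[0,0,0],[0,0,0],[0,0,0]],"turn":[0,0,0,0,0]}' 100
python3 go.py 0.487 0.262 0.1 128.5
```

```text
clock: 5.95
tcp_pos: [0.4871, 0.2596, 0.0339]
orientation: [-0.001, 0.437, 0.9, -0.001]
wrist_force: [-0.1, -0.1, 0.3]
finger_gap: 0.0298
clock: 6.37
tcp_pos: [0.4893, 0.2612, 0.0368]
orientation: [0.001, 0.436, 0.9, 0.001]
wrist_force: [-0.5, 0.8, 6.5]
finger_gap: 0.0032
tcp [0.4893 0.2612 0.0368] psi 128.25 tilt [0.0028 0.0013] gap 3.2 F [-0.5  0.8  6.5] q [ 0.35  0.42 -0.34  0.81  0.    1.25] t 6.3667
units total [ 0.0025 -0.0014 -0.079 ] min rows 1.5 turn units -0.05
```

```bash
python3 - <<'E'
from fit import *
c=cam("scene"); np.savez("scene3.npz",**c); W=cloud(c)
P=fitrim(W,(.5547,.3115),.084,.036,band=.006); print(circ(P,.084))
save("scene3c",c["pixels"][100:210,280:400],6)
E
python3 go.py 0.487 0.262 0.1 128.5
```

```text
(array([0.55698819, 0.30915805]), np.float64(0.0033831205325516277), np.float64(0.03473344286964908), 372)
tcp [0.4893 0.2612 0.0368] psi 128.25 tilt [0.0028 0.0012] gap 3.2 F [-1.  -0.1  6.8] q [ 0.35  0.42 -0.34  0.81  0.    1.25] t 6.4167
units total [ 0.0025 -0.0014 -0.079 ] min rows 1.5 turn units -0.05
```

View pics/scene3c.png

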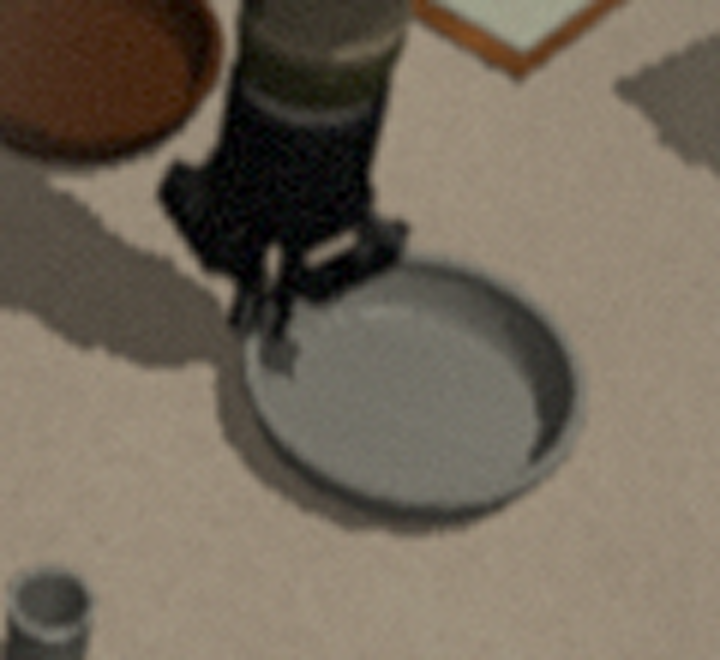

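```bash
python3 -m creep '{"hand":[20,20,20,20,20],"delta_pos":[[0,0,0],[0,0,0],[0,0,-0.004],[0,0,0],[0,0,0]],"turn":[0,0,0,0,0]}' 
python3 -m creep '{"hand":[20,0,0,0,0],"delta_pos":[[0,0,0],[0,0,0],[0,0,0],[0,0,0],[0,0,0]],"turn":[0,0,0,0,0]}' 40
python3 -m creep '{"hand":[0,0,0,0,0],"delta_pos":[[0,0,0],[0,0,0],[0,0,0],[0,0,0],[0,0,0]],"turn":[0,0,0,0,0]}' 100
python3 go.py 0.487 0.262 0.1 128.5
```

```text
clock: 6.83
tcp_pos: [0.4882, 0.2605, 0.0385]
orientation: [0.0, 0.437, 0.9, -0.0]
wrist_force: [0.1, 1.4, 0.3]
finger_gap: 0.02
clock: 7.25
tcp_pos: [0.488, 0.2606, 0.0384]
orientation: [-0.0, 0.436, 0.9, -0.0]
wrist_force: [-0.1, 0.5, 0.6]
finger_gap: 0.0048
clock: 7.67
tcp_pos: [0.4881, 0.2606, 0.0386]
orientation: [0.0, 0.436, 0.9, 0.0]
wrist_force: [-1.3, -0.2, 4.1]
finger_gap: 0.0032
tcp [0.4881 0.2606 0.0386] psi 128.24 tilt [0.0001 0.0001] gap 3.2 F [-1.3 -0.2  4.1] q [ 0.35  0.42 -0.33  0.82  0.    1.25] t 7.6667
units total [ 0.0022 -0.     -0.0767] min rows 1.5 turn units -0.05
```

The gap shrinks as grip force rises, 4.8 mm at 40 N and 3.2 mm at 100 N. So this is finger flex around the 8 mm rim, not a missed grip. Next a short test lift.

```bash
python3 -m creep '{"hand":[0,0,0,0,0],"delta_pos":[[0,0,-0.01],[0,0,-0.01],[0,0,-0.01],[0,0,-0.01],[0,0,0]],"turn":[0,0,0,0,0]}'
python3 -m creep '{"hand":[0,0,0,0,0],"delta_pos":[[0,0,0],[0,0,0],[0,0,0],[0,0,0],[0,0,0]],"turn":[0,0,0,0,0]}'
python3 - <<'E'
from fit import *
c=cam("scene"); np.savez("scene4.npz",**c); W=cloud(c)
for z0 in (0,.03):
  P=fitrim(W,(.5547,.3115),.084,.036,z0=z0,band=.01); 
  if P is not None:
    print(z0,circ(P,.084))
    A=np.c_[P[:,0]-.555,P[:,1]-.312,np.ones(len(P))]; k=np.abs(P[:,2]-np.median(P[:,2]))<.008; print("plane",np.linalg.lstsq(A[k],P[k,2],rcond=None)[0])
save("scene4c",c["pixels"][90:210,280:400],5)
E
python3 go.py 0.487 0.262 0.1 128.5
```

```text
clock: 8.08
tcp_pos: [0.4893, 0.2609, 0.0725]
orientation: [0.001, 0.437, 0.9, 0.001]
wrist_force: [0.7, -0.7, -2.3]
finger_gap: 0.0029
clock: 8.5
tcp_pos: [0.4878, 0.2604, 0.07]
orientation: [-0.0, 0.436, 0.9, -0.0]
wrist_force: [0.9, -0.3, -1.7]
finger_gap: 0.0027
0 (array([0.59467343, 0.30740326]), np.float64(0.03325568215815311), np.float64(0.030820031886268473), 1378)
plane [-0.03416119 -0.00414362  0.03039447]
0.03 (array([0.55606701, 0.30727093]), np.float64(0.003530040089689788), np.float64(0.06044785307237449), 398)
plane [-0.0313464  -0.02541927  0.06110706]
tcp [0.4879 0.2605 0.0701] psi 128.24 tilt [-0.0006 -0.0004] gap 3.0 F [ 0.7 -0.3 -2.9] q [ 0.35  0.38 -0.3   0.89 -0.    1.25] t 8.55
units total [ 0.0022  0.0003 -0.0374] min rows 0.7 turn units -0.05
```

View pics/scene4c.png

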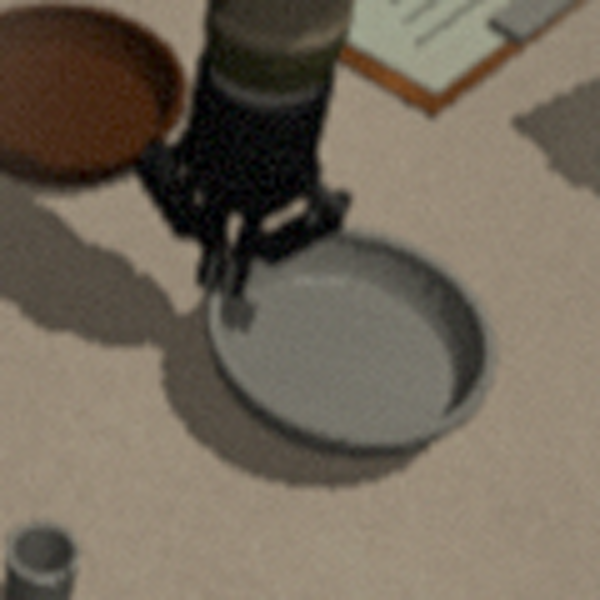

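```bash
python3 -m creep '{"hand":[0,0,0,0,0],"delta_pos":[[0,0,-0.03],[0,0,-0.03],[0,0,-0.03],[0,0,-0.03],[0,0,-0.01]],"turn":[0,0,0,0,0]}'
cat > bask.py <<'E'
from fit import *
def basket(W):
    m=(np.abs(W[...,0]-.56)<.16)&(np.abs(W[...,1]+.307)<.16)&(W[...,2]>.025)&(W[...,2]<.05)
    P=W[m][:,:2]
    def f(p,h=.116):
        d=P-p[:2]; c,s=np.cos(p[2]),np.sin(p[2])
        a=np.abs(d[:,0]*c+d[:,1]*s); b=np.abs(-d[:,0]*s+d[:,1]*c)
        return np.maximum(a,b)-h
    r=least_squares(f,[.562,-.307,-.11],loss="soft_l1",f_scale=.002)
    return r.x[:2],np.degrees(r.x[2]),np.sqrt(np.mean(r.fun**2)),len(P)
if __name__=="__main__":
    for n in ("scene0","top0"):
        print(n,basket(cloud(dict(np.load(n+".npz")))))
E
python3 bask.py; python3 go.py 0.4985 -0.361 0.17 128.5
```

```text
clock: 8.97
tcp_pos: [0.4898, 0.2613, 0.178]
orientation: [0.002, 0.436, 0.9, 0.002]
wrist_force: [1.6, 0.9, -1.6]
finger_gap: 0.0027
scene0 (array([ 0.56470921, -0.30924567]), np.float64(-6.554819048812338), np.float64(0.0017316463445257839), 796)
top0 (array([ 0.56190681, -0.30456986]), np.float64(-6.524706359237208), np.float64(0.001763612097403275), 681)
tcp [0.4898 0.2613 0.178 ] psi 128.24 tilt [0.005  0.0018] gap 2.7 F [ 1.6  0.9 -1.6] q [ 0.35  0.3  -0.14  1.13 -0.    1.25] t 8.9667
units total [-0.6176 -0.473   0.0087] min rows 15.0 turn units -0.05
```

```bash
python3 -m creep '{"hand":[0,0,0,0,0],"delta_pos":[[-0.01,-0.008,0],[-0.02,-0.016,0],[-0.03,-0.023,0],[-0.03,-0.023,0],[-0.03,-0.023,0]],"turn":[0,0,0,0,0]}' >/dev/null
python3 -m creep '{"hand":[0,0,0,0,0],"delta_pos":[[-0.03,-0.023,0],[-0.03,-0.023,0],[-0.03,-0.023,0],[-0.03,-0.023,0],[-0.03,-0.023,0]],"turn":[0,0,0,0,0]}' >/dev/null
python3 -m creep '{"hand":[0,0,0,0,0],"delta_pos":[[-0.03,-0.023,0],[-0.03,-0.023,0],[-0.03,-0.023,0],[-0.03,-0.023,0],[-0.03,-0.023,0]],"turn":[0,0,0,0,0]}' 
python3 -m creep '{"hand":[0,0,0,0,0],"delta_pos":[[-0.03,-0.023,0],[-0.03,-0.023,0],[-0.03,-0.023,0],[-0.03,-0.023,0],[-0.02,-0.015,0]],"turn":[0,0,0,0,0]}'
python3 go.py 0.4985 -0.361 0.17 128.5
```

```text
clock: 10.22
tcp_pos: [0.4914, -0.1649, 0.1724]
orientation: [-0.001, 0.437, 0.9, -0.0]
wrist_force: [0.7, 0.9, -2.7]
finger_gap: 0.0029
clock: 10.63
tcp_pos: [0.4936, -0.3071, 0.1721]
orientation: [-0.001, 0.437, 0.899, -0.0]
wrist_force: [0.6, -0.4, -2.4]
finger_gap: 0.0026
tcp [ 0.4936 -0.3071  0.1721] psi 128.11 tilt [-0.0024  0.0002] gap 2.6 F [ 0.6 -0.4 -2.4] q [-0.69  0.36 -0.07  1.15 -0.    0.21] t 10.6333
units total [-0.0567 -0.0368  0.0026] min rows 1.3 turn units -0.08
```

```bash
python3 -m creep '{"hand":[0,0,0,0,0],"delta_pos":[[-0.018,-0.012,0.01],[-0.018,-0.012,0.01],[-0.01,-0.006,0.01],[-0.005,-0.002,0],[0,0,0]],"turn":[0,0,0,0,0]}' >/dev/null
python3 -m creep '{"hand":[0,0,0,0,0],"delta_pos":[[0,0,0],[0,0,0],[0,0,0],[0,0,0],[0,0,0]],"turn":[0,0,0,0,0]}'
python3 - <<'E'
from fit import *
for n in ("scene","top"):
  c=cam(n); np.savez(n+"5.npz",**c); W=cloud(c); p=env.get_state()["tcp_pos"]
  m=(np.hypot(W[...,0]-.565,W[...,1]+.309)<.13)&(W[...,2]>.085)&(W[...,2]<.16)
  print(n,p,np.percentile(W[m][:,2],[5,50,95]) if m.sum() else None)
  save(n+"5",c["pixels"],1.5)
E
python3 go.py 0.4985 -0.361 0.15 128.5
```

```text
clock: 11.47
tcp_pos: [0.5007, -0.3516, 0.1511]
orientation: [0.0, 0.436, 0.9, -0.0]
wrist_force: [-0.9, 0.3, -1.4]
finger_gap: 0.0026
scene [ 0.50060504 -0.35174984  0.1509642 ] [0.10739356 0.11317681 0.14549661]
top [ 0.50053817 -0.35184289  0.15086252] [0.10512323 0.1117072  0.14457019]
tcp [ 0.5005 -0.3518  0.1509] psi 128.27 tilt [ 0.0004 -0.0005] gap 2.5 F [ 0.3  0.5 -2. ] q [-0.74  0.42 -0.02  1.13 -0.    0.16] t 11.5667
units total [-0.0074 -0.0091  0.0011] min rows 0.2 turn units -0.05
```

View pics/scene5.png

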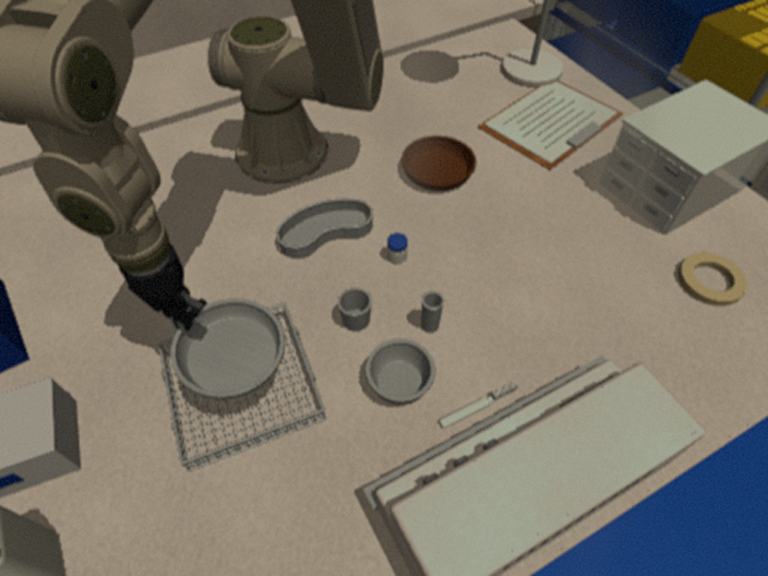

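View pics/top5.png

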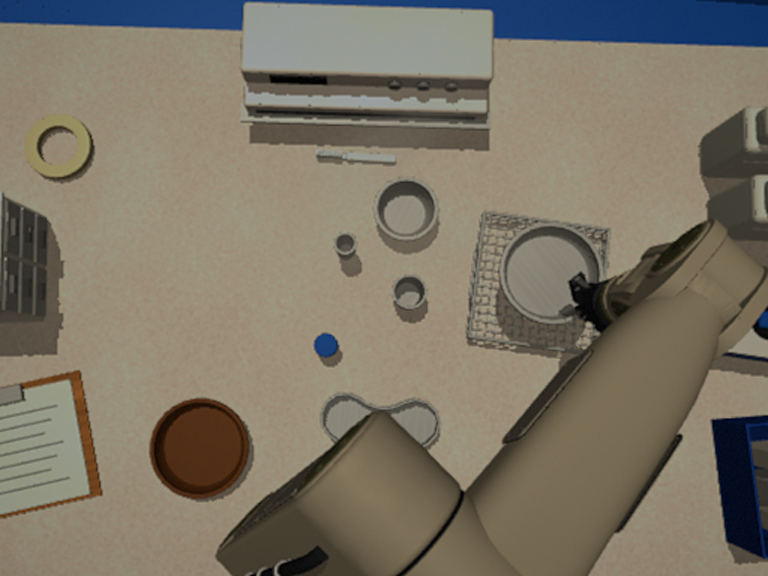

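```bash
cat > rim.py <<'E'
from fit import *
def rim(W,c0,zr,rin,rout,band=.012,it=6):
    """3D rim fit: robust circle of mid radius on points near a plane; returns centre(xy,z), slope"""
    c=np.array(c0,float); pl=np.array([0,0,zr]); r=(rin+rout)/2
    W=W.reshape(-1,3); W=W[~np.isnan(W[:,0])]
    for i in range(it):
        d=W[:,:2]-c; rr=np.hypot(*d.T); zp=d@pl[:2]+pl[2]; e=W[:,2]-zp
        b=band if i<2 else .0035
        k=(rr>rin-.008)&(rr<rout+.006)&(np.abs(e)<b)
        if k.sum()<10: return None
        A=np.c_[d[k],np.ones(k.sum())]
        f=lambda p: A@p-W[k,2]
        # asymmetric: want the top => use soft_l1
        pl=least_squares(f,pl,loss="soft_l1",f_scale=.001).x
        P=W[k]
        g=lambda p:np.hypot(P[:,0]-p[0],P[:,1]-p[1])-r
        c2=least_squares(g,c,loss="soft_l1",f_scale=.002).x
        pl[2]+=pl[:2]@(c2-c); c=c2
    ang=np.degrees(np.arctan2(P[:,1]-c[1],P[:,0]-c[0])); cov=(np.histogram(ang,12,(-180,180))[0]>0).sum()
    return np.round(c,4),np.round(pl,4),k.sum(),cov
E
python3 - <<'E'
from rim import *
for n in ("scene","top"):
  W=cloud(dict(np.load(n+"5.npz"))); print(n,rim(W,(.568,-.30),.146,.080,.088))
  W=cloud(dict(np.load(n+"0.npz"))); print(n,"start",rim(W,(.5547,.3115),.036,.080,.088),rim(W,(.693,-.06),.05,.052,.06,.006),rim(W,(.538,-.068),.064,.027,.031,.006),rim(W,(.617,.05),.086,.016,.020,.006))
W=cloud(dict(np.load("scene4.npz"))); print(rim(W,(.5547,.3115),.066,.080,.088))
E
```

```text
scene (array([ 0.5689, -0.3025]), array([-0.0434, -0.0347,  0.1431]), np.int64(688), np.int64(12))
scene start (array([0.5547, 0.3116]), array([0.0018, 0.0001, 0.0348]), np.int64(398), np.int64(12)) (array([ 0.6929, -0.0615]), array([ 0.0028, -0.0024,  0.0492]), np.int64(408), np.int64(12)) (array([ 0.5385, -0.0696]), array([ 0.02  , -0.0198,  0.0631]), np.int64(115), np.int64(12)) (array([0.6184, 0.0477]), array([ 0.0027, -0.0169,  0.0853]), np.int64(70), np.int64(12))
top (array([ 0.5656, -0.2981]), array([-0.0443, -0.0323,  0.1423]), np.int64(514), np.int64(12))
top start (array([0.5511, 0.3166]), array([-0.0053,  0.0053,  0.0348]), np.int64(471), np.int64(12)) (array([ 0.6895, -0.0564]), array([-0.004 ,  0.0078,  0.0485]), np.int64(313), np.int64(12)) (array([ 0.5353, -0.0644]), array([-0.0226,  0.0378,  0.0628]), np.int64(102), np.int64(12)) (array([0.6157, 0.0528]), array([-0.016 ,  0.0328,  0.0842]), np.int64(64), np.int64(12))
(array([0.556 , 0.3076]), array([-0.038 , -0.0331,  0.0619]), np.int64(342), np.int64(11))
```

```bash
python3 -m creep '{"hand":[0,0,0,0,0],"delta_pos":[[-0.001,-0.003,0.02],[-0.001,-0.003,0.025],[-0.001,-0.003,0.025],[0,0,0.02],[0,0,0.01]],"turn":[0,0,0,0,0]}' 
python3 -m creep '{"hand":[0,0,0,0,0],"delta_pos":[[0,0,0.008],[0,0,0.004],[0,0,0],[0,0,0],[0,0,0]],"turn":[0,0,0,0,0]}'
python3 - <<'E'
from rim import *
for n in ("scene","top"):
  c=cam(n); W=cloud(c); print(n,rim(W,(.565,-.31),.055,.080,.088))
E
python3 go.py 0.4985 -0.361 0.045 128.5
```

```text
clock: 11.98
tcp_pos: [0.4951, -0.3575, 0.0683]
orientation: [-0.002, 0.437, 0.9, 0.0]
wrist_force: [0.3, -0.2, -3.0]
finger_gap: 0.0028
clock: 12.4
tcp_pos: [0.4969, -0.359, 0.062]
orientation: [0.001, 0.436, 0.9, -0.0]
wrist_force: [0.4, 0.1, -1.5]
finger_gap: 0.0023
scene (array([ 0.5649, -0.3099]), array([-0.0404, -0.0378,  0.0538]), np.int64(575), np.int64(12))
top (array([ 0.5615, -0.3052]), array([-0.0403, -0.0314,  0.0532]), np.int64(413), np.int64(12))
tcp [ 0.4967 -0.3589  0.0619] psi 128.24 tilt [ 0.0012 -0.0013] gap 3.1 F [ 0.3 -0.1 -2.3] q [-0.76  0.49 -0.15  0.93 -0.    0.15] t 12.5
units total [-0.0034  0.0001  0.0211] min rows 0.4 turn units -0.05
```

```bash
python3 -m creep '{"hand":[0,0,0,0,0],"delta_pos":[[0,0,0.004],[0,0,0.004],[0,0,0.003],[0,0,0.003],[0,0,0.003]],"turn":[0,0,0,0,0]}' 
python3 -m creep '{"hand":[0,0,0,0,0],"delta_pos":[[0,0,0.002],[0,0,0.002],[0,0,0],[0,0,0],[0,0,0]],"turn":[0,0,0,0,0]}'
python3 - <<'E'
from rim import *
c=cam("scene"); W=cloud(c); print(rim(W,(.565,-.31),.045,.080,.088))
E
python3 go.py 0.4985 -0.361 0.045 128.5
```

```text
clock: 12.92
tcp_pos: [0.4961, -0.3585, 0.047]
orientation: [0.0, 0.437, 0.9, -0.0]
wrist_force: [-1.0, -1.3, -0.3]
finger_gap: 0.0028
clock: 13.33
tcp_pos: [0.4962, -0.3586, 0.0446]
orientation: [0.0, 0.437, 0.9, -0.0]
wrist_force: [-2.6, 0.7, 4.6]
finger_gap: 0.0031
(array([ 0.564 , -0.3096]), array([ 0.0031, -0.    ,  0.0413]), np.int64(563), np.int64(12))
tcp [ 0.4962 -0.3586  0.0446] psi 128.24 tilt [ 0.0003 -0.0005] gap 2.6 F [-2.5 -0.   4.9] q [-0.76  0.51 -0.17  0.9  -0.    0.15] t 13.3833
units total [-0.0041  0.0004 -0.0004] min rows 0.1 turn units -0.05
```

```bash
python3 -m creep '{"hand":[8,12,16,20,24],"delta_pos":[[0,0,0],[0,0,0],[0,0,0],[0,0,0],[0,0,0]],"turn":[0,0,0,0,0]}' 
python3 -m creep '{"hand":[24,24,24,24,24],"delta_pos":[[0,0,-0.01],[0,0,-0.03],[0,0,-0.04],[0,0,-0.04],[0,0,-0.01]],"turn":[0,0,0,0,0]}'
python3 - <<'E'
from rim import *
from bask import basket
for n in ("scene","top"):
  c=cam(n); W=cloud(c); print(n,rim(W,(.565,-.31),.042,.080,.088)); np.savez(n+"6.npz",**c)
  save(n+"6",c["pixels"][150:330,80:300] if n=="scene" else c["pixels"][120:260,290:430],3.3)
E
python3 go.py 0.649 -0.0965 0.15 128.24
```

```text
clock: 13.8
tcp_pos: [0.4963, -0.3584, 0.0438]
orientation: [-0.0, 0.436, 0.9, 0.0]
wrist_force: [0.2, -0.4, 1.2]
finger_gap: 0.024
clock: 14.22
tcp_pos: [0.4983, -0.3603, 0.1543]
orientation: [0.004, 0.436, 0.9, -0.001]
wrist_force: [0.7, -0.9, 0.6]
finger_gap: 0.024
scene (array([ 0.5642, -0.3096]), array([ 0.0005, -0.0001,  0.0414]), np.int64(621), np.int64(12))
top (array([ 0.5608, -0.3046]), array([ 0.0002, -0.0056,  0.0407]), np.int64(405), np.int64(11))
tcp [ 0.4977 -0.3598  0.1514] psi 128.24 tilt [ 0.0045 -0.0042] gap 23.8 F [-0.6 -0.7 -0. ] q [-0.76  0.42 -0.02  1.12 -0.    0.15] t 14.3167
units total [0.1414 0.3523 0.0012] min rows 7.3 turn units 0.0
```

View pics/scene6.png

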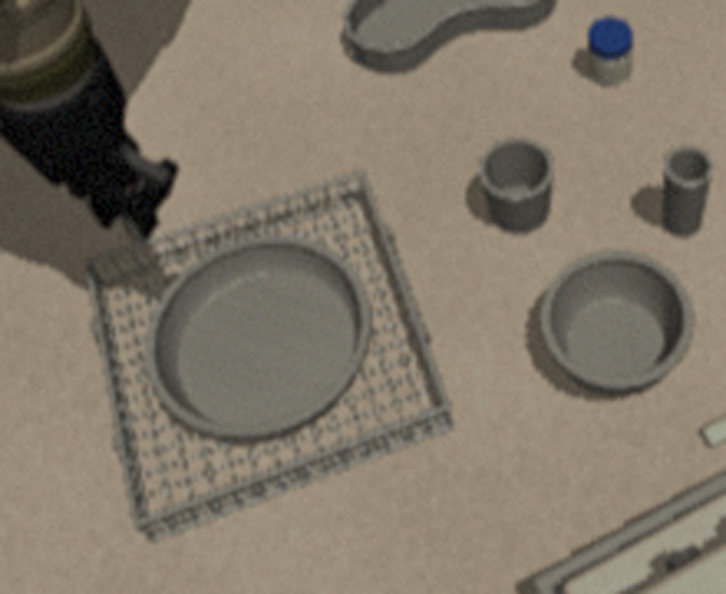

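```bash
python3 -m creep '{"hand":[30,30,30,30,30],"delta_pos":[[0.014,0.035,0],[0.014,0.035,0],[0.014,0.035,0],[0.014,0.035,0],[0.014,0.035,0]],"turn":[0,0,0,0,0]}' >/dev/null
python3 -m creep '{"hand":[30,30,30,30,30],"delta_pos":[[0.014,0.035,0],[0.014,0.035,0],[0.014,0.035,0],[0.014,0.035,0.02],[0.014,0.035,0.02]],"turn":[0,0,0,0,0]}' >/dev/null
python3 -m creep '{"hand":[30,30,30,30,30],"delta_pos":[[0,0,0.02],[0,0,0],[0,0,0],[0,0,0],[0,0,0]],"turn":[0,0,0,0,0]}'
python3 - <<'E'
from rim import *
for n in ("scene","top"):
  c=cam(n); W=cloud(c); np.savez(n+"7.npz",**c); print(n,rim(W,(.693,-.061),.05,.052,.06,.006)); 
  if n=="scene":
    save("scene7",c["pixels"][150:330,180:400],3.3)
    s=env.get_state(); p=s["tcp_pos"]; d=W-p; ps=np.radians(128.24); x=d[...,0]*np.cos(ps)+d[...,1]*np.sin(ps); y=d[...,0]*np.sin(ps)-d[...,1]*np.cos(ps); z=-d[...,2]
    m=(np.abs(x)<.03)&(np.abs(y)<.05)&(z>-.02)&(z<.03)
    for sgn in (-1,1):
      k=m&(y*sgn>0); print(sgn,k.sum(),"x",np.round(np.percentile(x[k],[2,50,98]),4),"y",np.round(np.percentile(y[k],[2,50,98]),4),"z",np.round(np.percentile(z[k],[50,98]),4))
E
python3 go.py 0.649 -0.0965 0.0526 128.24
```

```text
clock: 15.57
tcp_pos: [0.6469, -0.0983, 0.1008]
orientation: [0.001, 0.437, 0.899, 0.0]
wrist_force: [0.3, 0.7, -0.6]
finger_gap: 0.0299
scene (array([ 0.6928, -0.0617]), array([ 0.0007, -0.0031,  0.0492]), np.int64(360), np.int64(12))
-1 48 x [-0.0128 -0.0076  0.0082] y [-0.028  -0.0159 -0.0151] z [-0.0059  0.0076]
1 38 x [-0.0131 -0.0088 -0.0002] y [0.0148 0.021  0.0284] z [-0.0087  0.0084]
top (array([ 0.6895, -0.0564]), array([-0.0004,  0.0017,  0.0489]), np.int64(152), np.int64(7))
tcp [ 0.6472 -0.0984  0.1012] psi 128.15 tilt [ 0.0018 -0.0007] gap 30.2 F [-0.   0.2  0.1] q [-0.27  0.53  0.03  1.07 -0.    0.63] t 15.6667
units total [0.0005 0.0032 0.0608] min rows 1.2 turn units -0.02
```

View pics/scene7.png

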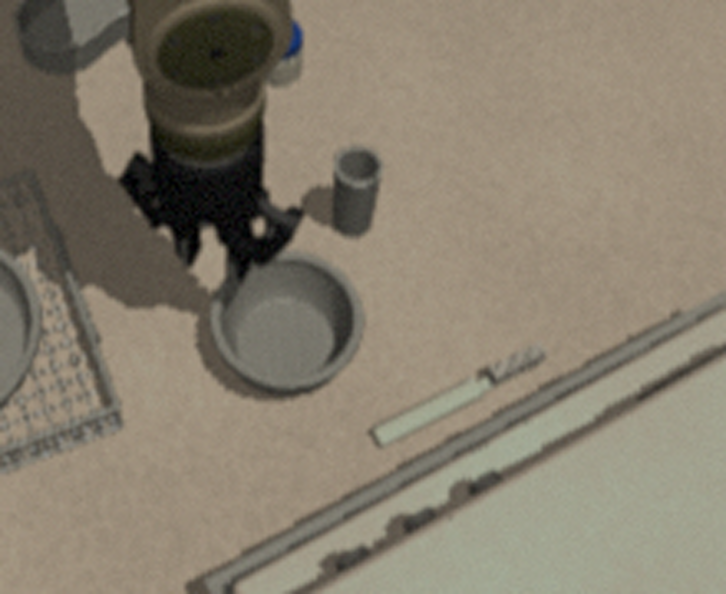

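```bash
python3 -m creep '{"hand":[30,30,30,30,30],"delta_pos":[[0,0.003,0.02],[0,0,0.02],[0,0,0.015],[0,0,0.006],[0,0,0]],"turn":[0,0,0,0,0]}' >/dev/null
python3 -m creep '{"hand":[30,30,0,0,0],"delta_pos":[[0,0,0],[0,0,0],[0,0,0],[0,0,0],[0,0,0]],"turn":[0,0,0,0,0]}' 40
python3 go.py 0.649 -0.0965 0.0526 128.24
python3 -m creep '{"hand":[0,0,0,0,0],"delta_pos":[[0,0,0],[0,0,0],[0,0,0],[0,0,0],[0,0,0]],"turn":[0,0,0,0,0]}' 100
python3 -m creep '{"hand":[0,0,0,0,0],"delta_pos":[[0,0,-0.01],[0,0,-0.01],[0,0,-0.01],[0,0,0],[0,0,0]],"turn":[0,0,0,0,0]}'
python3 -m creep '{"hand":[0,0,0,0,0],"delta_pos":[[0,0,0],[0,0,0],[0,0,0],[0,0,0],[0,0,0]],"turn":[0,0,0,0,0]}'
python3 - <<'E'
from rim import *
for n in ("scene",):
  c=cam(n); W=cloud(c); np.savez(n+"8.npz",**c); print(n,rim(W,(.693,-.061),.073,.052,.06,.008)); 
  save("scene8",c["pixels"][150:330,180:400],3.3)
E
python3 go.py 0.52 -0.344 0.16 128.24
```

```text
clock: 16.5
tcp_pos: [0.6493, -0.0959, 0.0522]
orientation: [0.001, 0.436, 0.9, 0.0]
wrist_force: [-0.5, 0.4, 1.9]
finger_gap: 0.0064
tcp [ 0.6493 -0.0959  0.0522] psi 128.24 tilt [ 0.0016 -0.0007] gap 6.4 F [-0.5  0.4  1.9] q [-0.27  0.57 -0.03  0.97 -0.    0.63] t 16.5
units total [-0.0003 -0.0008 -0.0005] min rows 0.0 turn units -0.0
clock: 16.92
tcp_pos: [0.6494, -0.096, 0.0524]
orientation: [0.001, 0.437, 0.9, 0.0]
wrist_force: [-0.7, -0.9, 6.0]
finger_gap: 0.0037
clock: 17.33
tcp_pos: [0.6493, -0.0958, 0.0762]
orientation: [0.001, 0.436, 0.9, 0.0]
wrist_force: [-1.6, -0.4, -0.5]
finger_gap: 0.0036
clock: 17.75
tcp_pos: [0.6485, -0.0956, 0.0749]
orientation: [-0.0, 0.436, 0.9, -0.0]
wrist_force: [-0.8, -0.5, -1.8]
finger_gap: 0.0035
scene (array([ 0.6908, -0.0597]), array([-0.0135, -0.0079,  0.0714]), np.int64(331), np.int64(11))
tcp [ 0.6485 -0.0957  0.075 ] psi 128.24 tilt [-0.0005  0.0001] gap 3.6 F [ 0.2  0.3 -1.6] q [-0.27  0.56  0.    1.02 -0.    0.63] t 17.8
units total [-0.1444 -0.3183 -0.1062] min rows 7.0 turn units -0.0
```

View pics/scene8.png

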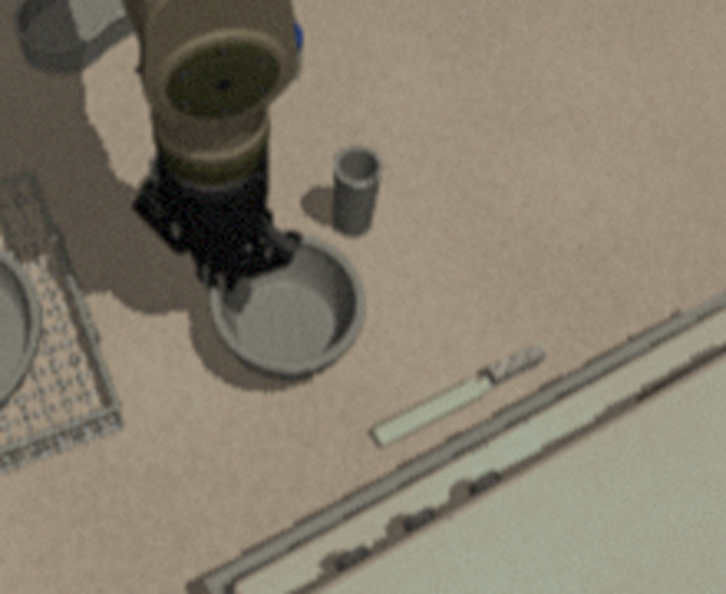

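```bash
python3 -m creep '{"hand":[0,0,0,0,0],"delta_pos":[[0,0,-0.02],[0,0,-0.03],[0,0,-0.03],[-0.005,-0.01,-0.02],[-0.01,-0.02,0]],"turn":[0,0,0,0,0]}' >/dev/null
python3 -m creep '{"hand":[0,0,0,0,0],"delta_pos":[[-0.014,-0.031,0],[-0.014,-0.031,0],[-0.014,-0.031,0],[-0.014,-0.031,0],[-0.014,-0.031,0]],"turn":[0,0,0,0,0]}' >/dev/null
python3 -m creep '{"hand":[0,0,0,0,0],"delta_pos":[[-0.014,-0.031,0],[-0.014,-0.031,0],[-0.014,-0.031,0],[-0.014,-0.031,0],[-0.008,-0.018,0]],"turn":[0,0,0,0,0]}' >/dev/null
python3 -m creep '{"hand":[0,0,0,0,0],"delta_pos":[[0,0,0.02],[0,0,0.02],[0,0,0.01],[0,0,0],[0,0,0]],"turn":[0,0,0,0,0]}'
python3 -m creep '{"hand":[0,0,0,0,0],"delta_pos":[[0,0,0],[0,0,0],[0,0,0],[0,0,0],[0,0,0]],"turn":[0,0,0,0,0]}'
cat > look.py <<'E'
from rim import *
def bas(W,c=(.5642,-.3096)): return rim(W,c,.042,.080,.088,.004)
E
python3 - <<'E'
from look import *
for n in ("scene","top"):
  c=cam(n); W=cloud(c); np.savez(n+"9.npz",**c); p=env.get_state()["tcp_pos"]
  print(n,p,"bowl",rim(W,p[:2]+np.array([.044,.0347]),p[2]-.004,.052,.06,.008),"basin",bas(W)); 
  if n=="scene": save("scene9",c["pixels"][150:330,80:300],3.3)
E
python3 go.py 0.52 -0.344 0.0616 128.24
```

```text
clock: 19.47
tcp_pos: [0.5169, -0.3505, 0.1149]
orientation: [-0.001, 0.436, 0.9, 0.0]
wrist_force: [-0.1, 0.3, -0.9]
finger_gap: 0.0034
clock: 19.88
tcp_pos: [0.5173, -0.3513, 0.1158]
orientation: [0.0, 0.436, 0.9, -0.0]
wrist_force: [0.3, 0.2, -0.6]
finger_gap: 0.0036
scene [ 0.51718716 -0.35126702  0.11564699] bowl (array([ 0.5598, -0.3145]), array([-0.0081, -0.0003,  0.1122]), np.int64(403), np.int64(12)) basin (array([ 0.5638, -0.3097]), array([-0.0033, -0.002 ,  0.0416]), np.int64(456), np.int64(10))
top [ 0.51709175 -0.35126017  0.11552337] bowl (array([ 0.5565, -0.3099]), array([-0.0126,  0.0004,  0.1113]), np.int64(290), np.int64(11)) basin (array([ 0.561 , -0.3052]), array([-0.0037,  0.0059,  0.0406]), np.int64(342), np.int64(11))
tcp [ 0.5171 -0.3513  0.1155] psi 128.24 tilt [ 0.0003 -0.0003] gap 3.5 F [ 0.4  0.1 -1.6] q [-0.72  0.47 -0.04  1.06 -0.    0.18] t 19.9833
units total [0.0049 0.0085 0.0674] min rows 1.3 turn units 0.0
```

View pics/scene9.png

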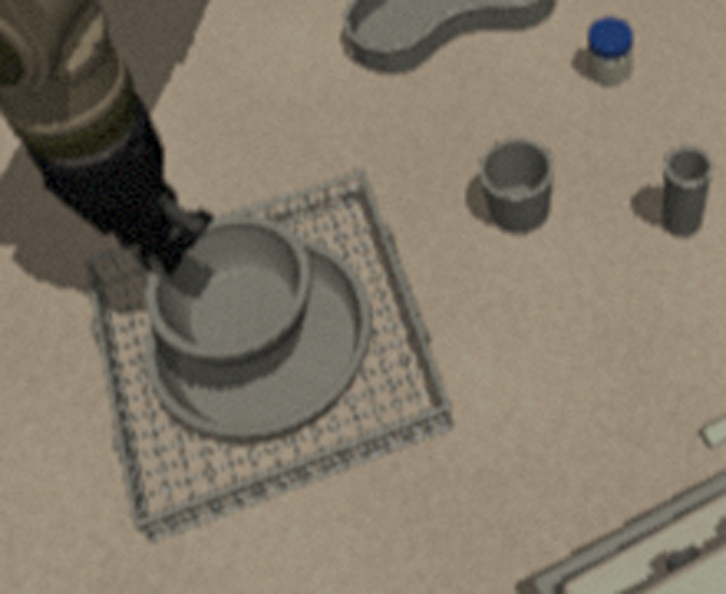

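```bash
python3 -m creep '{"hand":[0,0,0,0,0],"delta_pos":[[0.001,0.004,0.01],[0.001,0.004,0.015],[0,0,0.015],[0,0,0.01],[0,0,0.004]],"turn":[0,0,0,0,0]}' >/dev/null
python3 -m creep '{"hand":[0,0,0,0,0],"delta_pos":[[0,0,0.002],[0,0,0],[0,0,0],[0,0,0],[0,0,0]],"turn":[0,0,0,0,0]}'
python3 - <<'E'
from look import *
for n in ("scene","top"):
  c=cam(n); W=cloud(c); p=env.get_state()["tcp_pos"]
  print(n,p,"bowl",rim(W,p[:2]+np.array([.044,.0347]),p[2]-.004,.052,.06,.006),"basin",bas(W));
E
python3 go.py 0.52 -0.344 0.0614 128.24
```

```text
clock: 20.82
tcp_pos: [0.5214, -0.3464, 0.0712]
orientation: [0.001, 0.437, 0.9, -0.0]
wrist_force: [0.5, 0.5, -0.7]
finger_gap: 0.0036
scene [ 0.52132672 -0.34633768  0.07109759] bowl (array([ 0.5641, -0.3095]), array([-0.0095, -0.0123,  0.0675]), np.int64(367), np.int64(11)) basin (array([ 0.564 , -0.3095]), array([ 0.0005, -0.0008,  0.0412]), np.int64(555), np.int64(11))
top [ 0.52124929 -0.34627927  0.0709968 ] bowl (array([ 0.5609, -0.3048]), array([ 0.0034, -0.0092,  0.067 ]), np.int64(275), np.int64(11)) basin (array([ 0.561, -0.305]), array([0.0026, 0.0012, 0.0407]), np.int64(387), np.int64(11))
tcp [ 0.5212 -0.3463  0.071 ] psi 128.23 tilt [ 0.0007 -0.0007] gap 3.0 F [ 0.3  0.  -1.2] q [-0.71  0.51 -0.1   0.97 -0.    0.19] t 20.9167
units total [0.0032 0.0005 0.012 ] min rows 0.2 turn units -0.0
```

Both cameras show the bowl concentric with the basin. Now I lower it slowly.

```bash
python3 -m creep '{"hand":[0,0,0,0,0],"delta_pos":[[0,0,0.003],[0,0,0.003],[0,0,0.002],[0,0,0.002],[0,0,0.002]],"turn":[0,0,0,0,0]}'
python3 -m creep '{"hand":[0,0,0,0,0],"delta_pos":[[0,0,0.001],[0,0,0],[0,0,0],[0,0,0],[0,0,0]],"turn":[0,0,0,0,0]}'
python3 - <<'E'
from look import *
for n in ("scene",):
  c=cam(n); W=cloud(c); p=env.get_state()["tcp_pos"]
  print(n,p,"bowl",rim(W,p[:2]+np.array([.044,.0347]),.059,.052,.06,.006),"basin",bas(W));
E
python3 go.py 0.52 -0.344 0.0614 128.24
```

```text
clock: 21.33
tcp_pos: [0.5207, -0.3463, 0.0613]
orientation: [-0.0, 0.437, 0.9, -0.001]
wrist_force: [-5.9, 0.6, 11.7]
finger_gap: 0.0037
clock: 21.75
tcp_pos: [0.5207, -0.3463, 0.0613]
orientation: [0.0, 0.437, 0.9, -0.0]
wrist_force: [-3.2, 0.9, 8.0]
finger_gap: 0.0032
scene [ 0.52070589 -0.3462729   0.06131759] bowl (array([ 0.5631, -0.3097]), array([0.0054, 0.007 , 0.0587]), np.int64(348), np.int64(11)) basin (array([ 0.564 , -0.3097]), array([ 0.0021, -0.0017,  0.0415]), np.int64(549), np.int64(12))
tcp [ 0.5207 -0.3463  0.0613] psi 128.23 tilt [-0.0002 -0.001 ] gap 3.7 F [-3.8  0.5  7.1] q [-0.71  0.51 -0.11  0.95 -0.    0.19] t 21.8
units total [ 0.0028  0.0011 -0.0001] min rows 0.1 turn units -0.0
```

```bash
python3 -m creep '{"hand":[8,12,16,20,22],"delta_pos":[[0,0,-0.0005],[0,0,0],[0,0,0],[0,0,0],[0,0,0]],"turn":[0,0,0,0,0]}' 40
python3 -m creep '{"hand":[22,22,22,22,22],"delta_pos":[[0,0,-0.01],[0,0,-0.03],[0,0,-0.04],[0,0,-0.04],[0,0,-0.01]],"turn":[0,0,0,0,0]}'
python3 - <<'E'
from look import *
for n in ("scene","top"):
  c=cam(n); W=cloud(c); np.savez(n+"10.npz",**c)
  print(n,"bowl",rim(W,(.563,-.309),.059,.052,.06,.004),"basin",bas(W),"gal",rim(W,(.538,-.068),.064,.027,.031,.006),"beak",rim(W,(.617,.05),.086,.016,.020,.006)); 
  if n=="scene": save("scene10",c["pixels"][150:330,80:300],3.3)
E
python3 go.py 0.5385 -0.0696 0.17 128.24
```

```text
clock: 22.22
tcp_pos: [0.521, -0.346, 0.0602]
orientation: [-0.0, 0.436, 0.9, -0.0]
wrist_force: [1.7, 1.0, 0.7]
finger_gap: 0.0219
clock: 22.63
tcp_pos: [0.5231, -0.3477, 0.1708]
orientation: [0.004, 0.436, 0.9, -0.001]
wrist_force: [1.0, -1.1, 1.0]
finger_gap: 0.0221
scene bowl (array([ 0.5636, -0.3098]), array([-0.0024,  0.0011,  0.0585]), np.int64(419), np.int64(12)) basin (array([ 0.5641, -0.3096]), array([ 0.    , -0.0004,  0.0414]), np.int64(617), np.int64(12)) gal (array([ 0.5381, -0.0696]), array([ 0.008 , -0.0073,  0.0631]), np.int64(115), np.int64(12)) beak (array([0.6185, 0.0478]), array([ 0.0038, -0.0376,  0.0854]), np.int64(67), np.int64(12))
top bowl (array([ 0.5602, -0.3045]), array([0.0129, 0.0028, 0.058 ]), np.int64(291), np.int64(12)) basin (array([ 0.561 , -0.3047]), array([-0.0013,  0.0015,  0.0406]), np.int64(411), np.int64(11)) gal (array([ 0.5354, -0.0643]), array([-0.0135,  0.0296,  0.0632]), np.int64(101), np.int64(12)) beak (array([0.6156, 0.0525]), array([0.0115, 0.0161, 0.0858]), np.int64(66), np.int64(12))
tcp [ 0.5225 -0.3473  0.1678] psi 128.24 tilt [ 0.0046 -0.0041] gap 22.1 F [-0.6 -0.5 -0.2] q [-0.71  0.44  0.05  1.17 -0.    0.19] t 22.7333
units total [ 0.2602  0.2305 -0.004 ] min rows 6.7 turn units 0.0
```

View pics/scene10.png

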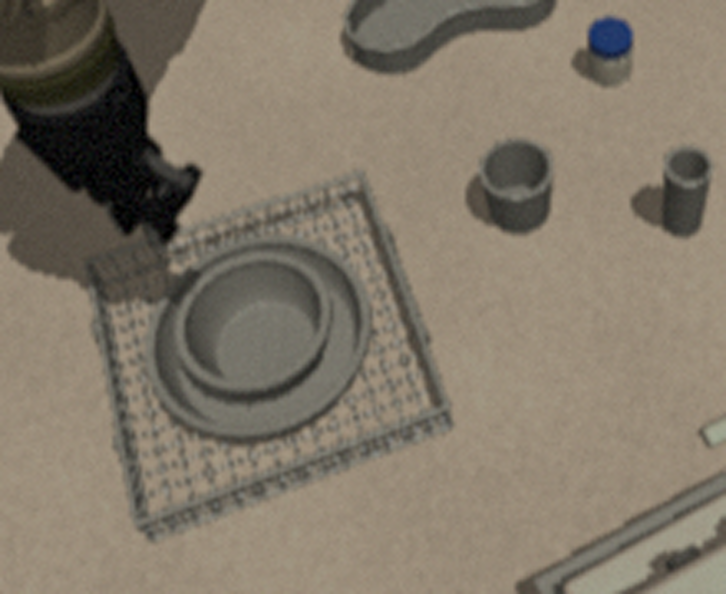

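```bash
python3 -m creep '{"hand":[40,60,85,85,85],"delta_pos":[[0.02,0.018,0],[0.03,0.027,0],[0.03,0.027,0],[0.03,0.027,0],[0.03,0.027,0]],"turn":[0,0,0,0,0]}' >/dev/null
python3 -m creep '{"hand":[85,85,85,85,85],"delta_pos":[[0.03,0.027,0],[0.03,0.027,0],[0.03,0.027,0.01],[0.02,0.017,0.02],[0.01,0.008,0.02]],"turn":[0,0,0,0,0]}' >/dev/null
python3 -m creep '{"hand":[85,85,85,85,85],"delta_pos":[[0,0,0],[0,0,0],[0,0,0],[0,0,0],[0,0,0]],"turn":[0,0,0,0,0]}'
python3 - <<'E'
from look import *
c=cam("scene"); W=cloud(c); np.savez("scene11.npz",**c)
s=env.get_state(); p=s["tcp_pos"]; d=W-p; ps=np.radians(128.24); x=d[...,0]*np.cos(ps)+d[...,1]*np.sin(ps); y=d[...,0]*np.sin(ps)-d[...,1]*np.cos(ps); z=-d[...,2]
m=(np.abs(x)<.03)&(np.abs(y)<.07)&(z>-.02)&(z<.03)
for sgn in (-1,1):
      k=m&(y*sgn>0); print(sgn,k.sum(),"x",np.round(np.percentile(x[k],[2,50,98]),4),"y",np.round(np.percentile(y[k],[2,50,98]),4),"z",np.round(np.percentile(z[k],[50,98]),4)) if k.any() else 0
print(rim(W,(.538,-.068),.064,.027,.031,.006))
save("scene11",c["pixels"][130:270,170:340],4.3)
E
python3 go.py 0.5383 -0.0696 0.057 128.24
```

```text
clock: 23.98
tcp_pos: [0.5387, -0.069, 0.1252]
orientation: [0.001, 0.437, 0.899, 0.0]
wrist_force: [-0.5, -0.0, 0.2]
finger_gap: 0.0846
-1 30 x [-0.0135 -0.0071  0.0084] y [-0.0561 -0.0433 -0.0425] z [-0.0136 -0.0034]
1 23 x [-0.0136 -0.0094  0.0042] y [0.0426 0.049  0.0551] z [-0.0137 -0.0052]
(array([ 0.5381, -0.0693]), array([0.0168, 0.0071, 0.063 ]), np.int64(110), np.int64(12))
tcp [ 0.5386 -0.0689  0.1252] psi 128.15 tilt [ 0.0014 -0.0006] gap 85.1 F [ 1.  -0.1 -0.8] q [-0.27  0.31 -0.25  1.01 -0.    0.63] t 24.0333
units total [-0.0003 -0.0009  0.0852] min rows 1.6 turn units -0.02
```

View pics/scene11.png

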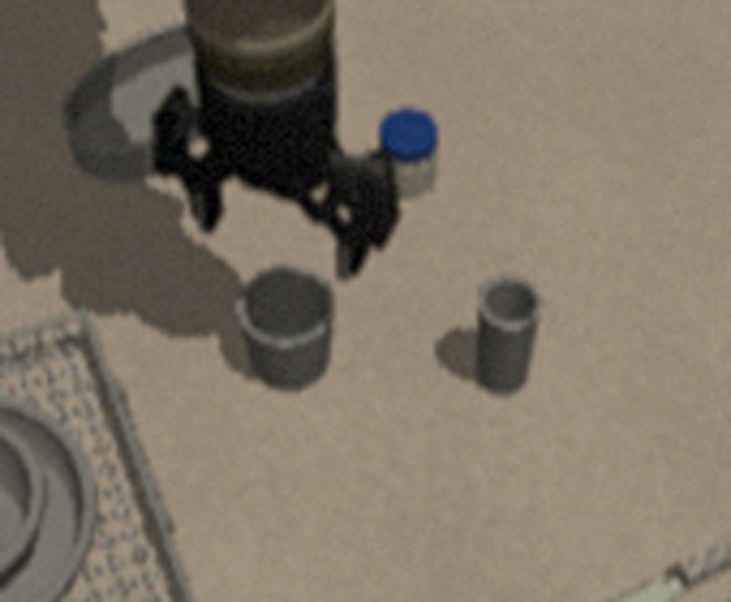

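```bash
python3 -m creep '{"hand":[85,85,85,85,85],"delta_pos":[[0,0,0.025],[0,0,0.028],[0,0,0.022],[0,0,0.012],[0,0,0.003]],"turn":[0,0,0,0,0]}' >/dev/null
python3 -m creep '{"hand":[85,78,72,66,55],"delta_pos":[[0,0,0],[0,0,0],[0,0,0],[0,0,0],[0,0,0]],"turn":[0,0,0,0,0]}' 40
python3 -m creep '{"hand":[50,50,50,50,50],"delta_pos":[[0,0,0],[0,0,0],[0,0,0],[0,0,0],[0,0,0]],"turn":[0,0,0,0,0]}' 50
python3 go.py 0.5383 -0.0696 0.053 128.24
python3 -m creep '{"hand":[50,50,50,50,50],"delta_pos":[[0,0,-0.01],[0,0,-0.01],[0,0,-0.01],[0,0,-0.01],[0,0,0]],"turn":[0,0,0,0,0]}'
python3 -m creep '{"hand":[50,50,50,50,50],"delta_pos":[[0,0,0],[0,0,0],[0,0,0],[0,0,0],[0,0,0]],"turn":[0,0,0,0,0]}'
python3 - <<'E'
from look import *
c=cam("scene"); W=cloud(c); np.savez("scene12.npz",**c)
p=env.get_state()["tcp_pos"]
print(p,rim(W,p[:2],p[2]+.01,.027,.031,.01))
save("scene12",c["pixels"][130:270,170:340],4.3)
E
python3 go.py 0.5636 -0.3098 0.17 128.24
```

```text
clock: 24.87
tcp_pos: [0.539, -0.0683, 0.0541]
orientation: [0.001, 0.437, 0.9, -0.0]
wrist_force: [-2.4, -0.2, 5.4]
finger_gap: 0.0602
clock: 25.28
tcp_pos: [0.539, -0.0682, 0.0543]
orientation: [0.001, 0.437, 0.9, -0.0]
wrist_force: [-1.3, -0.9, 7.5]
finger_gap: 0.0596
tcp [ 0.539  -0.0682  0.0543] psi 128.24 tilt [ 0.0025 -0.0013] gap 59.6 F [-1.3 -0.9  7.5] q [-0.27  0.38 -0.34  0.84 -0.    0.63] t 25.2833
units total [-0.0009 -0.0018  0.0016] min rows 0.0 turn units -0.0
clock: 25.7
tcp_pos: [0.5394, -0.0681, 0.0867]
orientation: [0.002, 0.436, 0.9, 0.0]
wrist_force: [-0.2, -0.7, -0.4]
finger_gap: 0.0598
clock: 26.12
tcp_pos: [0.5377, -0.0677, 0.084]
orientation: [-0.0, 0.436, 0.9, -0.0]
wrist_force: [-0.0, 0.4, -0.3]
finger_gap: 0.0595
[ 0.53779209 -0.06771005  0.08405883] (array([ 0.5385, -0.0682]), array([-0.0323, -0.0442,  0.092 ]), np.int64(85), np.int64(9))
tcp [ 0.5378 -0.0677  0.0841] psi 128.24 tilt [-0.0008  0.0001] gap 59.7 F [ 0.1  0.2 -0.1] q [-0.27  0.35 -0.31  0.91 -0.    0.63] t 26.1667
units total [-0.2576 -0.162  -0.1075] min rows 6.2 turn units -0.0
```

View pics/scene12.png

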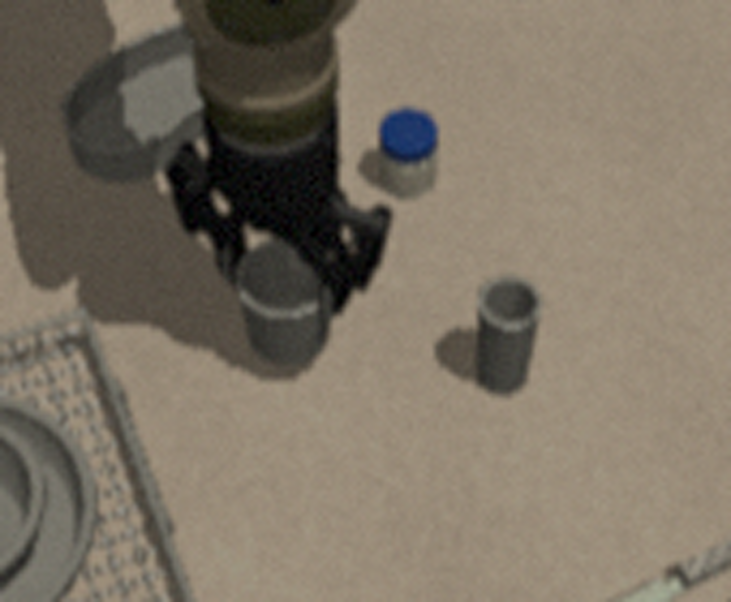

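```bash
python3 -m creep '{"hand":[50,50,50,50,50],"delta_pos":[[0,0,-0.02],[0,0,-0.03],[0,0,-0.03],[0,0,-0.02],[-0.01,-0.006,0]],"turn":[0,0,0,0,0]}' >/dev/null
python3 -m creep '{"hand":[50,50,50,50,50],"delta_pos":[[-0.02,-0.012,0],[-0.03,-0.019,0],[-0.03,-0.019,0],[-0.03,-0.019,0],[-0.03,-0.019,0]],"turn":[0,0,0,0,0]}' >/dev/null
python3 -m creep '{"hand":[50,50,50,50,50],"delta_pos":[[-0.03,-0.019,0],[-0.03,-0.019,0],[-0.03,-0.019,0],[-0.014,-0.009,0],[0,0,0]],"turn":[0,0,0,0,0]}' >/dev/null
python3 -m creep '{"hand":[50,50,50,50,50],"delta_pos":[[0,0,0.02],[0,0,0.01],[0,0,0],[0,0,0],[0,0,0]],"turn":[0,0,0,0,0]}'
python3 - <<'E'
from look import *
for n in ("scene","top"):
  c=cam(n); W=cloud(c); np.savez(n+"13.npz",**c); p=env.get_state()["tcp_pos"]
  print(n,p,"gal",rim(W,p[:2],p[2]+.009,.027,.031,.01),"bowl",rim(W,(.5636,-.3098),.059,.052,.06,.004)); 
  save(n+"13",c["pixels"][150:330,80:300] if n=="scene" else c["pixels"][120:260,290:430],3.3)
E
python3 go.py 0.5636 -0.3098 0.0663 128.24
```

```text
clock: 27.83
tcp_pos: [0.5634, -0.3057, 0.1407]
orientation: [-0.0, 0.436, 0.9, 0.0]
wrist_force: [0.1, -0.4, 0.0]
finger_gap: 0.0596
scene [ 0.56365543 -0.30603333  0.1411429 ] gal (array([ 0.5642, -0.3057]), array([-0.0219, -0.1017,  0.1483]), np.int64(95), np.int64(7)) bowl (array([ 0.5635, -0.3098]), array([ 0.0024, -0.0001,  0.0583]), np.int64(319), np.int64(10))
top [ 0.5637451  -0.30624404  0.14129383] gal (array([ 0.5612, -0.3014]), array([-0.0508,  0.0701,  0.1479]), np.int64(52), np.int64(6)) bowl (array([ 0.5605, -0.305 ]), array([-0.0112, -0.0124,  0.0583]), np.int64(147), np.int64(6))
tcp [ 0.5637 -0.3062  0.1413] psi 128.29 tilt [ 0.001  -0.0007] gap 59.8 F [-0.1  0.8 -0.2] q [-0.62  0.48  0.05  1.14 -0.    0.28] t 27.9333
units total [-0.0033 -0.0029  0.0937] min rows 1.8 turn units 0.01
```

View pics/scene13.png

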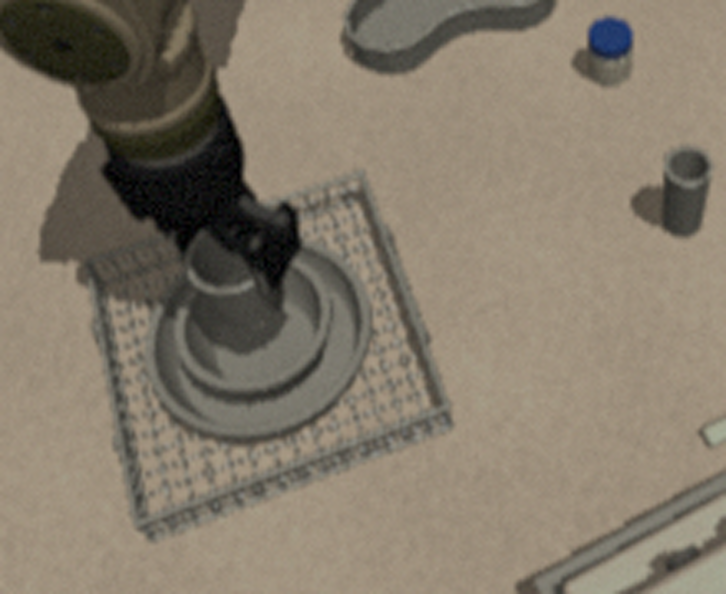

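View pics/top13.png

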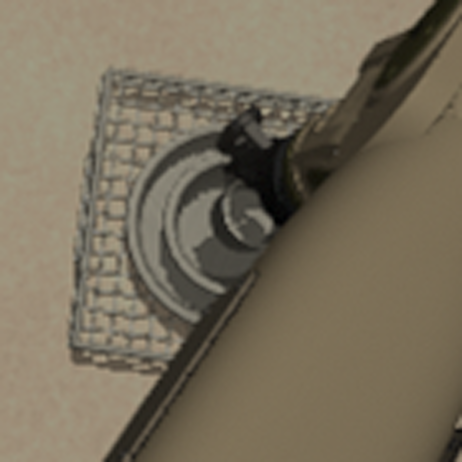

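```bash
python3 -m creep '{"hand":[50,50,50,50,50],"delta_pos":[[-0.0015,-0.002,0.015],[-0.0015,-0.002,0.02],[0,0,0.02],[0,0,0.015],[0,0,0.01]],"turn":[0,0,0,0,0]}' >/dev/null
python3 -m creep '{"hand":[50,50,50,50,50],"delta_pos":[[0,0,0.002],[0,0,0],[0,0,0],[0,0,0],[0,0,0]],"turn":[0,0,0,0,0]}'
python3 - <<'E'
from look import *
for n in ("scene","top"):
  c=cam(n); W=cloud(c); np.savez(n+"14.npz",**c); p=env.get_state()["tcp_pos"]
  print(n,p,"gal",rim(W,p[:2],p[2]+.009,.027,.031,.01),"bowl",rim(W,(.5636,-.3098),.059,.052,.06,.004));
E
python3 go.py 0.5636 -0.3098 0.0663 128.24
```

```text
clock: 28.77
tcp_pos: [0.5629, -0.3109, 0.076]
orientation: [0.001, 0.436, 0.9, -0.0]
wrist_force: [-0.1, -0.4, -0.4]
finger_gap: 0.0596
scene [ 0.5627761  -0.31079994  0.07582762] gal (array([ 0.5632, -0.3108]), array([ 0.0205, -0.0328,  0.0847]), np.int64(78), np.int64(7)) bowl (array([ 0.5632, -0.3095]), array([-0.0001, -0.0049,  0.0585]), np.int64(296), np.int64(10))
top [ 0.56263534 -0.3107598   0.07562504] gal (array([ 0.5611, -0.3064]), array([0.0008, 0.0591, 0.0817]), np.int64(47), np.int64(6)) bowl (array([ 0.5603, -0.3049]), array([-0.0089,  0.0407,  0.0556]), np.int64(118), np.int64(5))
tcp [ 0.5626 -0.3108  0.0756] psi 128.24 tilt [ 0.001  -0.0009] gap 59.2 F [ 0.4 -0.6 -0.8] q [-0.63  0.53 -0.04  1.   -0.    0.27] t 28.8667
units total [0.0002 0.0017 0.0117] min rows 0.2 turn units -0.0
```

```bash
python3 -m creep '{"hand":[50,50,50,50,50],"delta_pos":[[0.001,0.001,0.003],[0,0,0.002],[0,0,0.002],[0,0,0.0015],[0,0,0]],"turn":[0,0,0,0,0]}'
python3 -m creep '{"hand":[50,50,50,50,50],"delta_pos":[[0,0,0.001],[0,0,0.001],[0,0,0],[0,0,0],[0,0,0]],"turn":[0,0,0,0,0]}'
python3 go.py 0.5636 -0.3098 0.0663 128.24
```

```text
clock: 29.28
tcp_pos: [0.5621, -0.3091, 0.0676]
orientation: [-0.0, 0.436, 0.9, 0.0]
wrist_force: [0.1, -0.5, -1.4]
finger_gap: 0.0594
clock: 29.7
tcp_pos: [0.5624, -0.3093, 0.0665]
orientation: [0.0, 0.436, 0.9, -0.0]
wrist_force: [0.2, -0.5, 0.0]
finger_gap: 0.0595
tcp [ 0.5624 -0.3093  0.0665] psi 128.24 tilt [ 0.     -0.0001] gap 59.5 F [ 0.2 -0.5  0. ] q [-0.63  0.54 -0.05  0.98 -0.    0.28] t 29.7
units total [-0.0014  0.0008  0.0002] min rows 0.0 turn units 0.0
```

```bash
python3 -m creep '{"hand":[50,50,50,50,50],"delta_pos":[[0,0,0.001],[0,0,0],[0,0,0],[0,0,0],[0,0,0]],"turn":[0,0,0,0,0]}'
python3 - <<'E'
from look import *
for n in ("scene","top"):
  c=cam(n); W=cloud(c); np.savez(n+"15.npz",**c); p=env.get_state()["tcp_pos"]
  print(n,p,"gal",rim(W,p[:2],p[2]+.009,.027,.031,.01),"bowl",rim(W,(.5636,-.3098),.059,.052,.06,.004));
E
python3 go.py 0.5636 -0.3098 0.0663 128.24
```

```text
clock: 30.12
tcp_pos: [0.5626, -0.3096, 0.0664]
orientation: [0.0, 0.437, 0.9, -0.0]
wrist_force: [-1.5, 0.4, 5.2]
finger_gap: 0.0595
scene [ 0.56262172 -0.3095454   0.06633407] gal (array([ 0.5625, -0.3098]), array([-0.023 , -0.0538,  0.0745]), np.int64(73), np.int64(7)) bowl (array([ 0.5632, -0.3097]), array([-0.0011,  0.0007,  0.0584]), np.int64(315), np.int64(10))
top [ 0.5625957  -0.30953692  0.06635231] gal (array([ 0.5611, -0.305 ]), array([-0.0144,  0.0946,  0.0721]), np.int64(38), np.int64(6)) bowl (array([ 0.5605, -0.3047]), array([ 0.0204, -0.0562,  0.06  ]), np.int64(109), np.int64(6))
tcp [ 0.5626 -0.3095  0.0664] psi 128.24 tilt [ 0.0007 -0.0007] gap 59.6 F [-2.2  0.1  6.1] q [-0.63  0.54 -0.05  0.98 -0.    0.28] t 30.2167
units total [-0.001   0.0008  0.0001] min rows 0.0 turn units 0.0
```

```bash
python3 -m creep '{"hand":[61,63,65,68,70],"delta_pos":[[0,0,-0.0005],[0,0,0],[0,0,0],[0,0,0],[0,0,0]],"turn":[0,0,0,0,0]}' 20
python3 -m creep '{"hand":[72,72,72,72,72],"delta_pos":[[0,0,-0.005],[0,0,-0.02],[0,0,-0.04],[0,0,-0.04],[0,0,-0.03]],"turn":[0,0,0,0,0]}'
python3 - <<'E'
from look import *
for n in ("scene","top"):
  c=cam(n); W=cloud(c); np.savez(n+"16.npz",**c)
  print(n,"gal",rim(W,(.5635,-.3098),.076,.027,.031,.004),"bowl",rim(W,(.563,-.309),.059,.052,.06,.004),"basin",bas(W)); 
  if n=="scene": save("scene16",c["pixels"][150:330,80:300],3.3)
E
python3 go.py 0.6185 0.0477 0.17 128.24
```

```text
clock: 30.63
tcp_pos: [0.5624, -0.3092, 0.0658]
orientation: [-0.0, 0.436, 0.9, 0.0]
wrist_force: [-0.7, 0.4, 0.5]
finger_gap: 0.0698
clock: 31.05
tcp_pos: [0.5628, -0.3096, 0.1769]
orientation: [0.001, 0.436, 0.9, -0.0]
wrist_force: [1.5, -0.5, 0.7]
finger_gap: 0.0723
scene gal (array([ 0.5626, -0.3095]), array([ 0.0104, -0.0038,  0.0754]), np.int64(145), np.int64(12)) bowl (array([ 0.5636, -0.3097]), array([-0.0006, -0.0019,  0.0583]), np.int64(395), np.int64(12)) basin (array([ 0.5642, -0.3096]), array([ 0.0039, -0.0013,  0.0413]), np.int64(583), np.int64(12))
top gal (array([ 0.5595, -0.3053]), array([-0.0295,  0.0038,  0.075 ]), np.int64(108), np.int64(12)) bowl (array([ 0.5604, -0.3047]), array([-0.0095,  0.0181,  0.0569]), np.int64(166), np.int64(10)) basin (array([ 0.5608, -0.3052]), array([0.0079, 0.0064, 0.0403]), np.int64(212), np.int64(7))
tcp [ 0.5648 -0.311   0.1799] psi 128.24 tilt [ 0.0077 -0.0056] gap 72.0 F [ 1.1 -0.2 -0.7] q [-0.63  0.46  0.12  1.21 -0.    0.28] t 31.15
units total [0.3108 0.3302 0.0104] min rows 8.7 turn units 0.0
```

View pics/scene16.png

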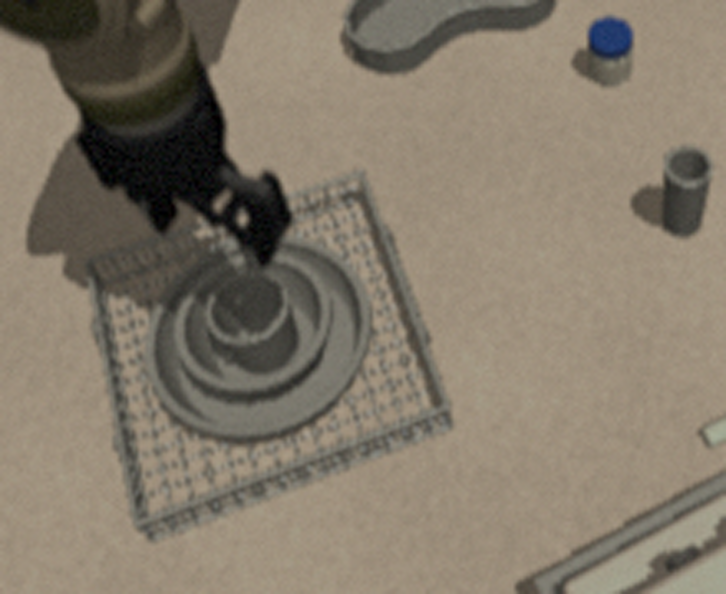

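```bash
python3 -m creep '{"hand":[70,70,70,70,70],"delta_pos":[[0.014,0.015,0],[0.026,0.0275,0],[0.03,0.032,0],[0.03,0.032,0],[0.03,0.032,0]],"turn":[0,0,0,0,0]}' >/dev/null
python3 -m creep '{"hand":[70,70,70,70,70],"delta_pos":[[0.03,0.032,0],[0.03,0.032,0],[0.03,0.032,0],[0.03,0.032,0],[0.026,0.0275,0]],"turn":[0,0,0,0,0]}' >/dev/null
python3 -m creep '{"hand":[70,70,70,70,70],"delta_pos":[[0.02,0.02,0],[0.014,0.015,0],[0.002,0.003,0.01],[0,0,0.01],[0,0,0]],"turn":[0,0,0,0,0]}' 
python3 -m creep '{"hand":[65,65,65,65,65],"delta_pos":[[0,0,0],[0,0,0],[0,0,0],[0,0,0],[0,0,0]],"turn":[0,0,0,0,0]}'
python3 - <<'E'
from look import *
c=cam("scene"); W=cloud(c); np.savez("scene17.npz",**c)
s=env.get_state(); p=s["tcp_pos"]; d=W-p; ps=np.radians(128.24); x=d[...,0]*np.cos(ps)+d[...,1]*np.sin(ps); y=d[...,0]*np.sin(ps)-d[...,1]*np.cos(ps); z=-d[...,2]
m=(np.abs(x)<.03)&(np.abs(y)<.07)&(z>-.02)&(z<.03)
for sgn in (-1,1):
      k=m&(y*sgn>0); print(sgn,k.sum(),"x",np.round(np.percentile(x[k],[2,50,98]),4),"y",np.round(np.percentile(y[k],[2,50,98]),4),"z",np.round(np.percentile(z[k],[50,98]),4)) if k.any() else 0
print(rim(W,(.6185,.0477),.086,.016,.020,.006))
save("scene17",c["pixels"][110:250,220:390],4.3)
E
python3 go.py 0.6185 0.0477 0.080 128.24
```

```text
clock: 32.4
tcp_pos: [0.6146, 0.0511, 0.1548]
orientation: [-0.002, 0.436, 0.9, -0.001]
wrist_force: [-0.6, -0.6, -0.1]
finger_gap: 0.07
clock: 32.82
tcp_pos: [0.6168, 0.0504, 0.1584]
orientation: [0.0, 0.437, 0.899, 0.0]
wrist_force: [-0.3, 0.2, 0.2]
finger_gap: 0.065
-1 40 x [-0.0133 -0.0087  0.0094] y [-0.0452 -0.035  -0.0326] z [-0.0107  0.003 ]
1 33 x [-0.0138 -0.0101 -0.0015] y [0.0325 0.0386 0.0459] z [-0.0109 -0.0001]
(array([0.6185, 0.0475]), array([ 0.0276, -0.0162,  0.0854]), np.int64(74), np.int64(12))
tcp [0.6167 0.0506 0.1584] psi 128.19 tilt [ 0.0007 -0.0001] gap 65.0 F [-0.4 -0.5  0.8] q [-0.05  0.43  0.01  1.15 -0.    0.86] t 32.8667
units total [-0.0041 -0.0005  0.098 ] min rows 1.9 turn units -0.01
```

View pics/scene17.png

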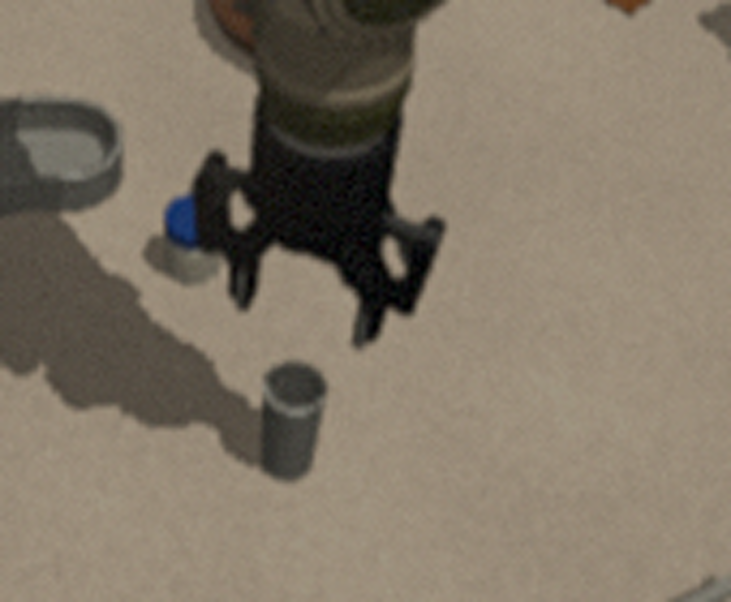

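```bash
python3 -m creep '{"hand":[65,65,65,65,65],"delta_pos":[[-0.004,0,0.02],[0,0,0.03],[0,0,0.028],[0,0,0.015],[0,0,0.005]],"turn":[0,0,0,0,0]}' >/dev/null
python3 -m creep '{"hand":[65,60,55,50,45],"delta_pos":[[0,0,0],[0,0,0],[0,0,0],[0,0,0],[0,0,0]],"turn":[0,0,0,0,0]}' 30
python3 -m creep '{"hand":[42,38,34,30,30],"delta_pos":[[0,0,0],[0,0,0],[0,0,0],[0,0,0],[0,0,0]],"turn":[0,0,0,0,0]}' 50
python3 go.py 0.6185 0.0477 0.08 128.24
python3 -m creep '{"hand":[30,30,30,30,30],"delta_pos":[[0,0,-0.01],[0,0,-0.01],[0,0,-0.01],[0,0,-0.01],[0,0,0]],"turn":[0,0,0,0,0]}'
python3 -m creep '{"hand":[30,30,30,30,30],"delta_pos":[[0,0,0],[0,0,0],[0,0,0],[0,0,0],[0,0,0]],"turn":[0,0,0,0,0]}'
python3 - <<'E'
from look import *
c=cam("scene"); W=cloud(c); np.savez("scene18.npz",**c)
p=env.get_state()["tcp_pos"]
print(p,rim(W,p[:2],p[2]+.006,.016,.020,.008))
save("scene18",c["pixels"][110:250,220:390],4.3)
E
python3 go.py 0.563 -0.3096 0.20 128.24
```

```text
clock: 33.7
tcp_pos: [0.6193, 0.0486, 0.0808]
orientation: [0.001, 0.436, 0.9, 0.0]
wrist_force: [0.1, -0.2, 0.3]
finger_gap: 0.045
clock: 34.12
tcp_pos: [0.619, 0.0485, 0.0808]
orientation: [0.001, 0.436, 0.9, 0.0]
wrist_force: [-1.5, -0.8, 6.1]
finger_gap: 0.0376
tcp [0.619  0.0485 0.0808] psi 128.24 tilt [ 0.0015 -0.0004] gap 37.6 F [-1.5 -0.8  6.1] q [-0.05  0.49 -0.1   0.98 -0.    0.85] t 34.1167
units total [-0.0004 -0.0011  0.001 ] min rows 0.0 turn units -0.0
clock: 34.53
tcp_pos: [0.6199, 0.0486, 0.1141]
orientation: [0.002, 0.436, 0.9, 0.001]
wrist_force: [0.5, 0.1, -0.3]
finger_gap: 0.0374
clock: 34.95
tcp_pos: [0.6182, 0.0486, 0.1111]
orientation: [-0.0, 0.436, 0.9, -0.0]
wrist_force: [-0.8, 0.7, -1.2]
finger_gap: 0.0376
[0.61826566 0.04857523 0.11123027] (array([0.618 , 0.0475]), array([-0.0328,  0.0075,  0.1152]), np.int64(73), np.int64(11))
tcp [0.6183 0.0486 0.1112] psi 128.24 tilt [-0.0007 -0.    ] gap 37.3 F [-0.6 -0.4 -0.7] q [-0.05  0.46 -0.06  1.05 -0.    0.85] t 35.0
units total [-0.3089 -0.3314 -0.1109] min rows 9.0 turn units -0.0
```

View pics/scene18.png

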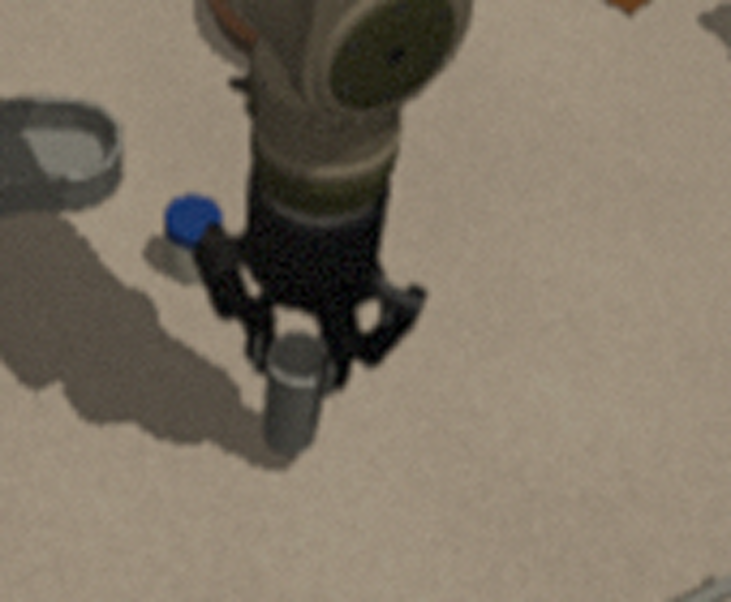

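```bash
python3 -m creep '{"hand":[30,30,30,30,30],"delta_pos":[[0,0,-0.02],[0,0,-0.03],[0,0,-0.03],[0,0,-0.02],[-0.01,-0.011,-0.01]],"turn":[0,0,0,0,0]}' >/dev/null
python3 -m creep '{"hand":[30,30,30,30,30],"delta_pos":[[-0.02,-0.021,0],[-0.03,-0.032,0],[-0.03,-0.032,0],[-0.03,-0.032,0],[-0.03,-0.032,0]],"turn":[0,0,0,0,0]}' >/dev/null
python3 -m creep '{"hand":[30,30,30,30,30],"delta_pos":[[-0.03,-0.032,0],[-0.03,-0.032,0],[-0.03,-0.032,0],[-0.03,-0.032,0],[-0.02,-0.022,0]],"turn":[0,0,0,0,0]}' >/dev/null
python3 -m creep '{"hand":[30,30,30,30,30],"delta_pos":[[-0.012,-0.013,0],[-0.007,-0.008,0],[0,0,0],[0,0,0],[0,0,0]],"turn":[0,0,0,0,0]}'
python3 - <<'E'
from look import *
for n in ("scene","top"):
  c=cam(n); W=cloud(c); np.savez(n+"19.npz",**c); p=env.get_state()["tcp_pos"]
  print(n,p,"beak",rim(W,p[:2],p[2]+.005,.016,.02,.008),"gal",rim(W,(.5626,-.3096),.0763,.027,.031,.004),"bowl",rim(W,(.5636,-.3098),.059,.052,.06,.004)); 
  save(n+"19",c["pixels"][130:330,80:300] if n=="scene" else c["pixels"][120:260,290:430],3)
E
python3 go.py 0.5626 -0.3096 0.096 128.24
```

```text
clock: 36.67
tcp_pos: [0.5637, -0.308, 0.1996]
orientation: [-0.0, 0.436, 0.9, 0.0]
wrist_force: [0.8, 0.5, 0.2]
finger_gap: 0.0374
scene [ 0.56387992 -0.30783579  0.19971143] beak (array([ 0.5632, -0.3082]), array([-0.0568, -0.0675,  0.2039]), np.int64(64), np.int64(8)) gal (array([ 0.5621, -0.3096]), array([-0.0144,  0.0041,  0.0753]), np.int64(112), np.int64(10)) bowl (array([ 0.5634, -0.3098]), array([-0.0035,  0.0018,  0.0585]), np.int64(360), np.int64(12))
top [ 0.563934   -0.30785189  0.1998134 ] beak (array([ 0.5607, -0.3024]), array([-0.1217,  0.1108,  0.2025]), np.int64(44), np.int64(8)) gal (array([ 0.5596, -0.3052]), array([0.0176, 0.0033, 0.0748]), np.int64(76), np.int64(10)) bowl (array([ 0.5604, -0.3051]), array([ 0.0098, -0.0274,  0.0589]), np.int64(180), np.int64(8))
tcp [ 0.5639 -0.3079  0.1998] psi 128.36 tilt [0.     0.0003] gap 37.5 F [-0.1 -0.  -1.1] q [-0.62  0.46  0.16  1.27  0.    0.28] t 36.7667
units total [-0.0007 -0.0027  0.1298] min rows 2.5 turn units 0.02
```

View pics/scene19.png

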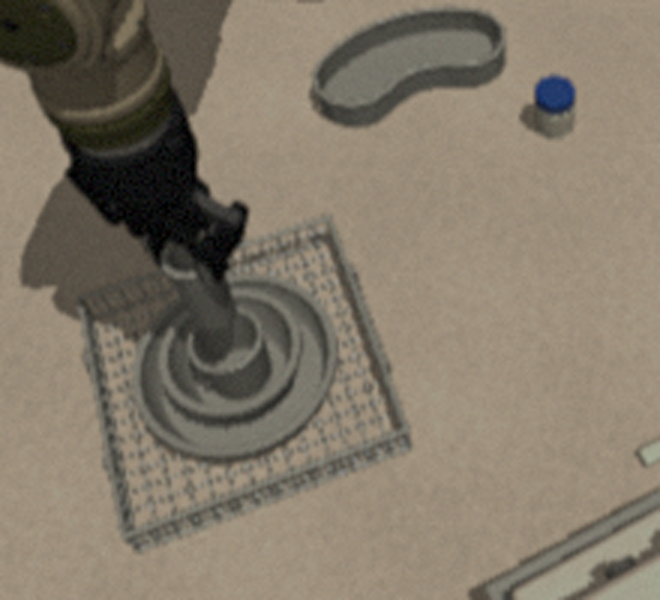

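View pics/top19.png

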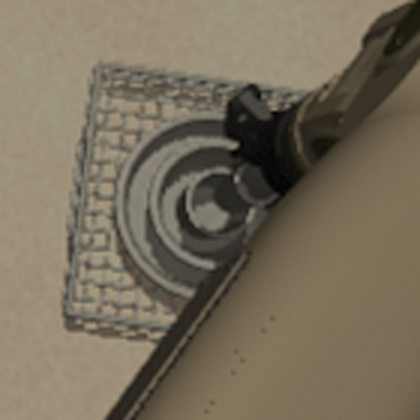

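```bash
python3 -m creep '{"hand":[30,30,30,30,30],"delta_pos":[[-0.001,-0.002,0.01],[0,0,0.015],[0,0,0.01],[0,0,0.007],[0,0,0]],"turn":[0,0,0,0,0]}' >/dev/null
python3 -m creep '{"hand":[30,30,30,30,30],"delta_pos":[[0,0,0],[0,0,0],[0,0,0],[0,0,0],[0,0,0]],"turn":[0,0,0,0,0]}'
python3 - <<'E'
from look import *
for n in ("scene","top"):
  c=cam(n); W=cloud(c); np.savez(n+"20.npz",**c); p=env.get_state()["tcp_pos"]
  print(n,p,"beak",rim(W,p[:2],p[2]+.005,.016,.02,.008),"gal",rim(W,(.5626,-.3096),.0763,.027,.031,.004)); 
  if n=="scene":
    V=W.reshape(-1,3); o=np.array(c["origin"])
    for z in (.095,.105,.115,.125,.135):
      k=(np.hypot(V[:,0]-.5626,V[:,1]+.3096)<.03)&(np.abs(V[:,2]-z)<.005)
      if k.sum()<5: continue
      P=V[k]; r=.017+.003*(z-(p[2]-.081))/.086
      q=least_squares(lambda a:np.hypot(P[:,0]-a[0],P[:,1]-a[1])-r,[.5626,-.3096],loss="soft_l1",f_scale=.001).x
      print("slice",z,k.sum(),np.round(q,4))
    save("scene20",c["pixels"][130:330,80:300],3)
E
python3 go.py 0.5626 -0.3096 0.0958 128.24
```

```text
clock: 37.6
tcp_pos: [0.563, -0.3113, 0.1666]
orientation: [0.0, 0.437, 0.9, -0.0]
wrist_force: [0.3, -0.2, -0.4]
finger_gap: 0.0371
scene [ 0.56294906 -0.31127836  0.16651665] beak (array([ 0.5629, -0.3116]), array([-0.0222, -0.0654,  0.1709]), np.int64(58), np.int64(8)) gal (array([ 0.5622, -0.3097]), array([-0.0023, -0.0112,  0.0755]), np.int64(110), np.int64(10))
slice 0.095 30 [ 0.5611 -0.3114]
slice 0.105 27 [ 0.561  -0.3113]
slice 0.115 32 [ 0.5613 -0.3111]
slice 0.125 34 [ 0.5615 -0.3109]
slice 0.135 42 [ 0.5615 -0.3109]
top [ 0.56289809 -0.31120526  0.16640796] beak (array([ 0.56  , -0.3061]), array([-0.0539,  0.0724,  0.1694]), np.int64(45), np.int64(7)) gal (array([ 0.5597, -0.3054]), array([-0.0213, -0.0145,  0.0748]), np.int64(73), np.int64(10))
tcp [ 0.5629 -0.3112  0.1664] psi 128.24 tilt [ 0.0005 -0.0004] gap 37.2 F [-0.5  0.7 -0.1] q [-0.63  0.47  0.1   1.19 -0.    0.27] t 37.7
units total [0.0019 0.0009 0.0883] min rows 1.7 turn units -0.0
```

View pics/scene20.png

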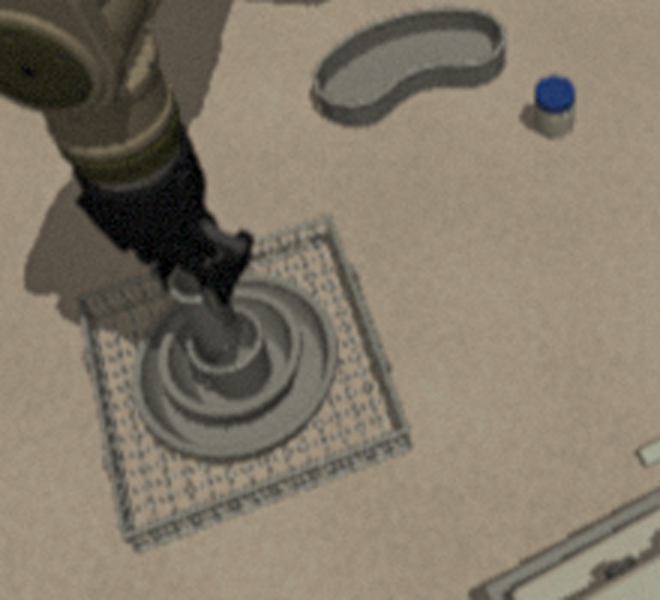

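```bash
python3 -m creep '{"hand":[30,30,30,30,30],"delta_pos":[[0.001,0.001,0.01],[0,0,0.02],[0,0,0.02],[0,0,0.015],[0,0,0.008]],"turn":[0,0,0,0,0]}' >/dev/null
python3 -m creep '{"hand":[30,30,30,30,30],"delta_pos":[[0,0,0.004],[0,0,0.002],[0,0,0],[0,0,0],[0,0,0]],"turn":[0,0,0,0,0]}'
python3 - <<'E'
from look import *
for n in ("scene","top"):
  c=cam(n); W=cloud(c); p=env.get_state()["tcp_pos"]
  print(n,p,"beak",rim(W,p[:2],p[2]+.005,.016,.02,.008),"gal",rim(W,(.5626,-.3096),.0763,.027,.031,.004));
E
python3 go.py 0.5626 -0.3096 0.0958 128.24
```

```text
clock: 38.53
tcp_pos: [0.5634, -0.3103, 0.1038]
orientation: [0.001, 0.436, 0.9, -0.0]
wrist_force: [0.2, 0.2, -1.1]
finger_gap: 0.0377
scene [ 0.56335413 -0.31030971  0.10372119] beak (array([ 0.5635, -0.3107]), array([-0.0427, -0.0747,  0.1074]), np.int64(53), np.int64(8)) gal (array([ 0.5612, -0.3091]), array([ 0.0015, -0.0103,  0.0752]), np.int64(100), np.int64(9))
top [ 0.56329366 -0.31024744  0.10364131] beak (array([ 0.5605, -0.3052]), array([-0.0484, -0.0191,  0.1063]), np.int64(33), np.int64(7)) gal (array([ 0.5597, -0.306 ]), array([ 0.0206, -0.0285,  0.0753]), np.int64(43), np.int64(6))
tcp [ 0.5633 -0.3102  0.1036] psi 128.24 tilt [ 0.0011 -0.0009] gap 37.4 F [ 0.7  0.4 -0.2] q [-0.63  0.51 -0.    1.06 -0.    0.28] t 38.6333
units total [ 0.0012 -0.0002  0.0098] min rows 0.2 turn units -0.0
```

```bash
python3 -m creep '{"hand":[30,30,30,30,30],"delta_pos":[[0.0014,-0.0005,0.003],[0,0,0.002],[0,0,0.002],[0,0,0.001],[0,0,0]],"turn":[0,0,0,0,0]}'
python3 -m creep '{"hand":[30,30,30,30,30],"delta_pos":[[0,0,0.001],[0,0,0],[0,0,0],[0,0,0],[0,0,0]],"turn":[0,0,0,0,0]}'
python3 go.py 0.5626 -0.3096 0.0958 128.24
```

```text
clock: 39.05
tcp_pos: [0.5617, -0.3092, 0.0961]
orientation: [-0.0, 0.436, 0.9, 0.0]
wrist_force: [-0.3, 0.4, -1.1]
finger_gap: 0.0379
clock: 39.47
tcp_pos: [0.562, -0.3095, 0.0959]
orientation: [0.0, 0.437, 0.9, -0.0]
wrist_force: [-0.0, 0.2, 0.4]
finger_gap: 0.0379
tcp [ 0.562  -0.3095  0.0959] psi 128.24 tilt [ 0.0004 -0.0003] gap 37.9 F [-0.   0.2  0.4] q [-0.63  0.51 -0.02  1.04 -0.    0.28] t 39.4667
units total [-0.0006  0.0005  0.0001] min rows 0.0 turn units -0.0
```

```bash
python3 -m creep '{"hand":[30,30,30,30,30],"delta_pos":[[0,0,0.001],[0,0,0],[0,0,0],[0,0,0],[0,0,0]],"turn":[0,0,0,0,0]}'
python3 - <<'E'
from look import *
for n in ("scene","top"):
  c=cam(n); W=cloud(c); p=env.get_state()["tcp_pos"]
  print(n,p,"beak",rim(W,p[:2],.101,.016,.02,.008))
E
python3 go.py 0.5626 -0.3096 0.0958 128.24
```

```text
clock: 39.88
tcp_pos: [0.5622, -0.3097, 0.0958]
orientation: [0.001, 0.437, 0.9, -0.0]
wrist_force: [-1.1, 0.0, 5.2]
finger_gap: 0.0378
scene [ 0.56218887 -0.30971351  0.09578964] beak (array([ 0.5625, -0.3096]), array([-0.0081, -0.0383,  0.1001]), np.int64(49), np.int64(8))
top [ 0.56219203 -0.30971663  0.09581656] beak (array([ 0.5592, -0.3046]), array([ 1.000e-04, -1.730e-02,  1.005e-01]), np.int64(34), np.int64(7))
tcp [ 0.5622 -0.3097  0.0958] psi 128.23 tilt [ 0.001  -0.0011] gap 37.6 F [-0.8  0.8  4.6] q [-0.63  0.51 -0.02  1.04 -0.    0.28] t 39.9833
units total [-0.0002  0.0005  0.    ] min rows 0.0 turn units -0.0
```

The beaker has landed: 5 N contact, rim at 0.101, and centre within 0.3 mm of the gallipot's. Now I release slowly and back off straight up.

```bash
python3 -m creep '{"hand":[39,41,43,46,50],"delta_pos":[[0,0,-0.0005],[0,0,0],[0,0,0],[0,0,0],[0,0,0]],"turn":[0,0,0,0,0]}' 20
python3 -m creep '{"hand":[50,50,50,50,50],"delta_pos":[[0,0,-0.005],[0,0,-0.02],[0,0,-0.04],[0,0,-0.04],[0,0,-0.03]],"turn":[0,0,0,0,0]}'
python3 - <<'E'
from look import *
for n in ("scene","top"):
  c=cam(n); W=cloud(c); np.savez(n+"21.npz",**c)
  print(n,"beak",rim(W,(.5622,-.3097),.101,.016,.02,.006),"gal",rim(W,(.5635,-.3098),.076,.027,.031,.004),"bowl",rim(W,(.563,-.309),.059,.052,.06,.004),"basin",bas(W)); 
  save(n+"21",c["pixels"][150:330,80:300] if n=="scene" else c["pixels"][120:260,290:430],3.3)
E
python3 go.py 0.5 -0.1 0.25 128.24
```

```text
clock: 40.4
tcp_pos: [0.5617, -0.3092, 0.0949]
orientation: [-0.0, 0.436, 0.9, 0.0]
wrist_force: [-0.1, -0.3, 1.5]
finger_gap: 0.0499
clock: 40.82
tcp_pos: [0.5622, -0.3095, 0.206]
orientation: [0.001, 0.436, 0.9, -0.0]
wrist_force: [0.4, -1.1, -0.6]
finger_gap: 0.05
scene beak (array([ 0.5619, -0.3094]), array([0.046 , 0.0057, 0.1006]), np.int64(93), np.int64(12)) gal (array([ 0.5621, -0.3096]), array([0.0026, 0.0032, 0.0753]), np.int64(103), np.int64(10)) bowl (array([ 0.5636, -0.3099]), array([ 0.0023, -0.0038,  0.0584]), np.int64(417), np.int64(12)) basin (array([ 0.5642, -0.3095]), array([ 0.0008, -0.0016,  0.0414]), np.int64(617), np.int64(12))
top beak (array([ 0.5589, -0.3047]), array([-0.0455, -0.0058,  0.1001]), np.int64(65), np.int64(12)) gal (array([ 0.5599, -0.3053]), array([ 0.0267, -0.015 ,  0.0752]), np.int64(112), np.int64(12)) bowl (array([ 0.5601, -0.3046]), array([-0.0005,  0.0017,  0.0576]), np.int64(241), np.int64(11)) basin (array([ 0.561 , -0.3052]), array([-0.0073,  0.0107,  0.0402]), np.int64(229), np.int64(7))
tcp [ 0.5641 -0.3108  0.2091] psi 128.24 tilt [ 0.0076 -0.0055] gap 50.3 F [ 1.3 -0.2  0.1] q [-0.63  0.45  0.17  1.28  0.    0.28] t 40.9167
units total [ 0.2561  0.1003 -0.0532] min rows 5.4 turn units 0.0
```

View pics/scene21.png

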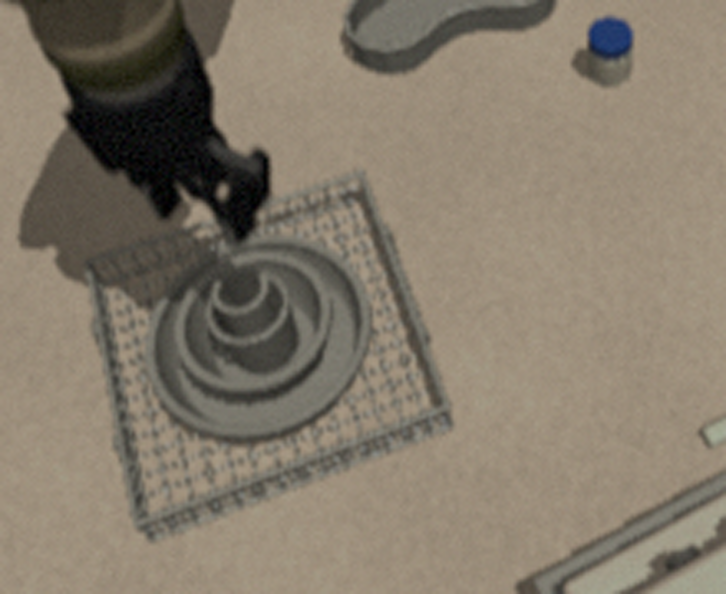

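All four pieces are nested and concentric to within about 2 mm. I'll move the arm clear and do a last check, including the jar and brush.

```bash
python3 -m creep '{"hand":[50,50,50,50,50],"delta_pos":[[0.02,0.008,-0.01],[0.03,0.012,-0.01],[0.03,0.012,-0.01],[0.03,0.012,-0.01],[0.03,0.012,0]],"turn":[0,0,0,0,0]}' >/dev/null
python3 -m creep '{"hand":[50,50,50,50,50],"delta_pos":[[0.03,0.012,0],[0.03,0.012,0],[0.02,0.01,0],[0,0,0],[0,0,0]],"turn":[0,0,0,0,0]}' >/dev/null
python3 -m creep '{"hand":[50,50,50,50,50],"delta_pos":[[0,0,0],[0,0,0],[0,0,0],[0,0,0],[0,0,0]],"turn":[0,0,0,0,0]}'
python3 - <<'E'
from look import *
from bask import basket
for n in ("scene","top"):
  c=cam(n); W=cloud(c); np.savez(n+"22.npz",**c)
  print(n,"beak",rim(W,(.5622,-.3097),.101,.016,.02,.006),"gal",rim(W,(.5635,-.3098),.076,.027,.031,.004),"bowl",rim(W,(.563,-.309),.059,.052,.06,.004),"basin",bas(W)); 
  for t,z in (("jar_mid",.0275),("brush",0)):
    for d in env.pinpoint(n,t)[:1]: print(t,d["score"],np.round(ray(c,*d["location"],z),4))
  save(n+"22",c["pixels"],1.5)
E
```

```text
clock: 42.17
tcp_pos: [0.5096, -0.1272, 0.235]
orientation: [-0.0, 0.437, 0.899, -0.0]
wrist_force: [-0.3, -0.2, 0.3]
finger_gap: 0.0503
scene beak (array([ 0.5618, -0.3093]), array([ 0.027 , -0.0153,  0.1005]), np.int64(90), np.int64(12)) gal (array([ 0.5621, -0.3095]), array([ 0.0011, -0.0066,  0.0757]), np.int64(100), np.int64(10)) bowl (array([ 0.5636, -0.3099]), array([ 0.0027, -0.0004,  0.0583]), np.int64(416), np.int64(12)) basin (array([ 0.5642, -0.3095]), array([ 0.0015, -0.0016,  0.0413]), np.int64(628), np.int64(12))
jar_mid 0.51 [0.4386 0.0776 0.0275]
brush 0.81 [0.7956 0.0369 0.    ]
top beak None gal None bowl (array([ 0.5612, -0.3049]), array([-0.0573, -0.04  ,  0.0547]), np.int64(66), np.int64(4)) basin (array([ 0.5614, -0.3046]), array([0.0027, 0.0124, 0.0412]), np.int64(150), np.int64(5))
jar_mid 0.71 [0.4401 0.0818 0.0275]
brush 0.88 [0.8009 0.044  0.    ]
```

View pics/scene22.png

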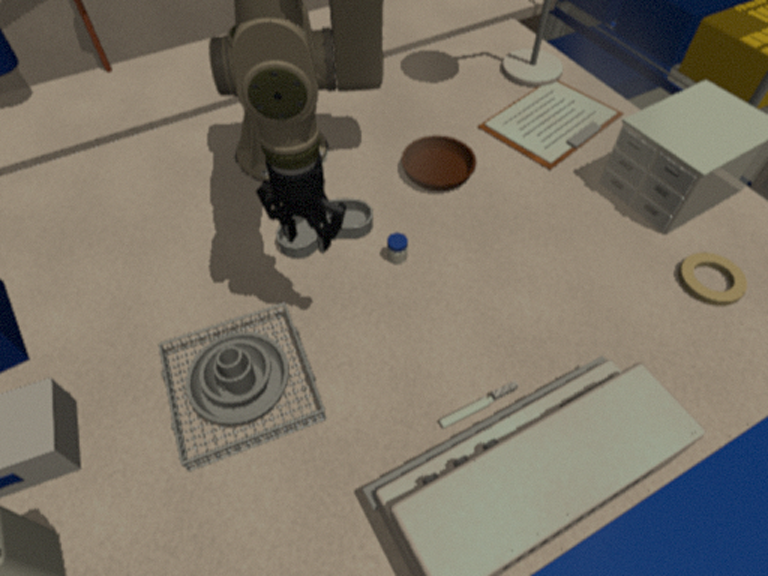

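View pics/top22.png

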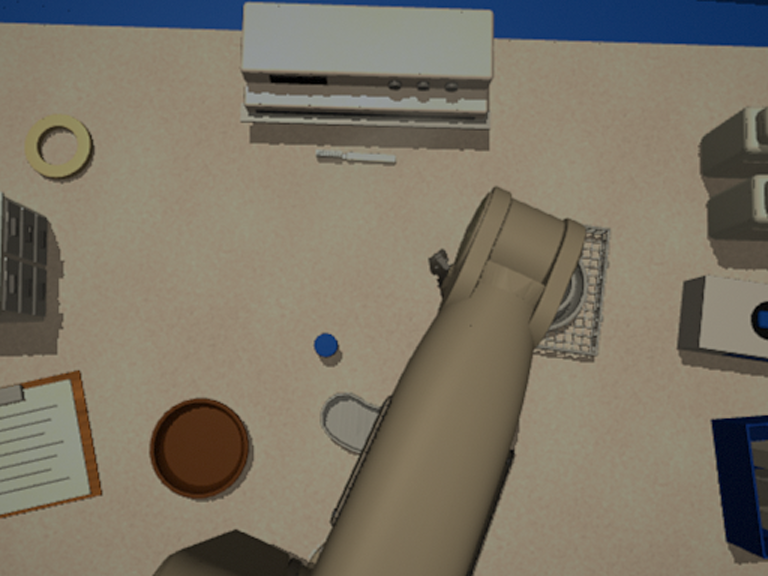

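The nest looks right, and the jar and brush sit at the same pixels as at the start. The jar pinpoint changed by about 9 mm, though, so I'll check it directly against the first pictures before handing in.

Run:
```python
from fit import *
for n in ("scene","top"):
  r=[]
  for k in ("0","22"):
    c=dict(np.load(n+k+".npz")); W=cloud(c)
    P=fitrim(W,(.44,.078),0,.055,band=.005); 
    hsv=cv2.cvtColor(c["pixels"],cv2.COLOR_RGB2HSV); m=(hsv[...,2]>140)&(hsv[...,1]<60)
    B=(np.abs(W[...,0]-.795)<.04)&(np.abs(W[...,1]-.04)<.1)&(W[...,2]>.008)&(W[...,2]<.035)
    print(n,k,"jar",np.round(P.mean(0),4),"brush",np.round(np.nanmean(W[B],0),4),B.sum())
```

```text
scene 0 jar [0.4405 0.0765 0.0544] brush [0.8003 0.0313 0.0139] 331
scene 22 jar [0.4406 0.0766 0.0541] brush [0.8003 0.0309 0.0139] 330
top 0 jar [0.4364 0.082  0.0544] brush [0.7965 0.0382 0.014 ] 258
top 22 jar [0.4363 0.0819 0.0545] brush [0.7964 0.0394 0.0143] 250
```

Depth shows the jar moved 0.1 mm or less, and the brush is still within noise, so the pinpoint change was network error. I'm handing in.

```bash
python3 -c "
from workcell import env
print(env.hand_in()); print(env.get_state()['clock'])"
```

```text
the job is handed in; nothing more can be done
None
the job is handed in; nothing more can be done
```

The bowl set is made up in the basket and handed in at about 42 s on the robot's clock. I set down the steel basin, then the bowl, gallipot and beaker, one at a time in that order. The brown basin and the kidney dish were left alone.

**Last checks (scene camera):**
- **Centring:** The basin is within about 1 mm of the basket centre. Each piece is within about 2 mm of the one below it, and the beaker is about 2.4 mm from the basin centre.
- **Flatness:** Rim heights of 41, 58, 76 and 101 mm match each piece standing flat on the floor below it. The slope fits are near zero for the basin, bowl and gallipot, and noisy (1–2°) for the beaker's small rim.
- **Bystanders:** The depth images show the jar moved no more than 0.1 mm and the brush about 1 mm or less, which is within noise.
- **Forces:** The highest contact I saw in the wrist readings was about 12 N, while setting down the bowl. The gripper was empty and clear of the set at hand-in.

**Disagreements:**
- The two cameras differ by a steady 6 mm or so in absolute position. I used the scene camera because it agreed with the finger positions. The piece-to-piece offsets agree in both, to about 1 mm.
- The trained network put the jar about 9 mm from where it put it at the start. The depth images did not bear this out.
- In the last top picture the arm hid the beaker and gallipot. The top view from just before agreed to about 1–2 mm.

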